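Index the puzzle turntable with its worm crank and stop peg

ROBOT

A 7-joint arm with a two-finger parallel gripper is mounted at the origin on the work surface. World frame = base frame: x ahead of the robot, y to its left, z up, the work surface at z = 0. Lengths are in mm, angles in rad, forces in N, time in s.
With the tool pointing down it reaches from about 425 to 950 mm from the base axis. Payload 4.7 kg.
Tool frame: the origin (TCP) lies where the fingers leave the gripper's body, on its centre line; the fingertips stand 70 mm ahead of it and the grasp point (between the pads) lies 51 mm ahead of it (robot.tips_ahead is the distance from the TCP to the fingertips, in mm); y points along the fingers, x is the direction in which the jaws open and shut, and the axes are right-handed (so a half turn about y gives the same grasp; the last joint's range is limited). The gripper opens to 87 mm and grips with 3 to 60 N. Pads are 19 mm wide; open, the fingers measure 117 mm over their backs; the gripper's body (75 mm by 190 mm) begins 51 mm behind the grasp point.
Start: joints at [1.163, 0.469, -0.049, 1.532, 0.024, 1.141, -0.082], TCP at [249.662, -627.145, 292.273] pointing down, gripper open.
Joint ranges: [-2.59, 2.59], [-0.33, 1.99], [-1.39, 1.29], [0.1, 2.45], [-1.04, 4.18], [0.21, 1.99], [-2.66, 2.66]. Speed limits (rad/s): [2.57, 2.57, 3.14, 3.14, 3.14, 3.14, 3.14].

INTERFACE

Orientations are given as [roll, pitch, yaw] about the fixed x, y, z axes, in that order (R = Rz(yaw) Ry(pitch) Rx(roll)).
In Python, from bench import robot gives the robot as it stands. The module is installed in compiled form; this text tells all that it offers.
- The arm moves only by the tool send_rows, never from a script. Its argument "rows" is text: rows parted by semicolons, each of 4 numbers parted by spaces: the shift along the tool's x, y, z in m, then the turn about the tool's y in degrees. A call has 1 to 5 rows; each row shifts and turns the pose as measured when the row begins, along the tool's axes as they then stand; what a row does not reach is not made up. A row lasts 1/8 s, in which the tool goes at most 62.5 mm and 10.7 degrees, less where a joint would pass 70% of its speed; a pose out of reach is approached as far as the arm can. A call is refused whole if a number of a shift passes 0.0625 or a number of a turn 10.7, either way. A call with a gripper value outside its range is refused whole. "jaw" is the opening, from 0 (shut) to 1 (fully open), set as the call begins (left out, the last holds). The fingers move at their own pace and stop on an object; the grip force is fixed at half the most. Time passes only in rows, so rows that do not move let the fingers close. It gives the time, the measured TCP pose, the force and the opening at its end, in the units of the state.
- robot.get_obs(): the state, without advancing time (a new reading comes with each control period).
- robot.camera(name): name is "scene" or "top" or "wrist"; returns a dict with "img" (420x560x3 uint8, red, green, blue), "camera_matrix" (3x3 intrinsics, pixels), "world_from_camera" (4x4, takes a point from camera to world coordinates); the wrist camera has in their place "mount" (4x4, takes a point from camera to tool coordinates, whose origin is the TCP and whose axes are the tool frame's). Camera axes: x right, y up, looking along -z (the intrinsics and any distortion apply to the point x, -y, -z); pixel columns grow to the right and rows downward; lengths in mm; the calibration is good to about 2 mm. A picture is of the moment at which its call begins: read the wrist's pose just before it. There is no depth.
- robot.hand_in(): hands the job in, once; it reports no verdict.
The state is a dict: "t": time; "qpos": joint angles; "qd": joint speeds; "effort": joint torques, N m; "tool_pos": TCP position; "tool_rot": TCP orientation; "contact_force": force on the tool from outside, world axes, zero at the start; "ft_torque": the same for the moment, N m; "grip_width": finger opening in mm.
Only numpy, scipy, OpenCV 4.12 (cv2) and the standard library are available. Lean on these libraries where they do the work, as an engineer would, in place of code of your own. Each camera call takes 0.05 s, during which the arm holds its last target.

TASK

Stand the plain maple peg in the guide hole of the gate so that it rests on top of the green puzzle, and let go of it. Then wind the red crank clockwise, turn after turn, until the hole with the yellow dot comes round and the peg drops into it, and wind on gently until you feel the puzzle come up firm against the peg; do not force it, let go of the crank and leave everything else alone.

Things in the scene. Friction and masses are not known exactly. Their poses are not given: they have to be found in the camera images.
- maple_peg: Plain pale maple peg, round, 20 mm across, 95 mm long, about 30 g, foot slightly chamfered. It stands upright in one of the three sockets of the rack. Origin: centre of its foot; z runs up the peg.
- red_peg: Red peg of the same size in the rack; not needed. Origin: centre of its foot.
- blue_peg: Blue peg of the same size in the rack; not needed. Origin: centre of its foot.
- rack: Fixed birch peg rack, 190 (x) by 56 (y) by 30 mm high, with round sockets 23 mm wide and 20 mm deep at x = -60, 0 and +60 mm, so a peg's foot stands 10 mm up and its top 105 mm. Origin: centre of its underside.
- base: Fixed round birch base, 240 mm across, 16 mm thick, of the worm-driven turntable. Origin: centre of its underside, on the turntable's axis (z). The steel worm shaft runs along y, 59 mm to the +x side and 62 mm up; the crank is on its -y end. Turntable 186 mm across, its top 96 mm up.
- crank_axis (a point): Point on the worm shaft's axis, level with the middle of the crank's grip: 163 mm to -y of the turntable's axis, 62 mm up. The grip goes round this point, radius 30 mm, in the upright plane square to the base's y. Clockwise (seen from the crank's end, looking along +y): from the top towards the base's +x, then down.
- crank_grip (a point): Middle of the crank's grip: a maple sleeve 14 mm thick, 38 mm between its collars, lying along the base's y, free to spin on its pin. Crank arm and hub are red. The crank first turns idle by up to 0.7 rad, then drives; winding freely takes 2 to 3 N at the grip. It stays where it is left.
- puzzle: Green cylinder puzzle, 160 mm across, 60 mm high, top 156 mm up. Four holes, 23 mm wide, 42 mm deep, 58 mm from its axis, with coloured dots. Origin: centre of its underside, z up. One crank turn moves it 20 degrees; clockwise winding turns it anticlockwise seen from above. It has up to 11 degrees of play on the turntable, so between drop and firm there is idle winding of unknown length.
- yellow_hole (a point): Centre of the mouth, at the puzzle's top, of the hole with the yellow dot. It starts 0.5 to 1.2 rad clockwise (seen from above) of the gate; it is the first hole that anticlockwise turning brings to the gate.
- gate: Fixed wooden gate: a post on the base's rim with an arm 46 mm wide and 30 mm thick reaching in over the puzzle, 6 mm above it, top 192 mm up. Origin on the turntable's axis 16 mm up; x points outwards along the arm.
- gate_mouth (a point): Centre of the upper mouth of the guide hole in the gate's arm: 23 mm wide, straight through the 30 mm arm, 58 mm from the turntable's axis. A peg resting on the puzzle has its foot 36 mm below this point, dropped home 78 mm. Firm: each newton at the grip beyond free winding loads the peg with some 9 N; 4 to 6 N more at the grip is plenty, 12 N too much.
- bowl: Stainless steel bowl of short maple pegs, 150 mm across, 55 mm high; a bystander. Origin: centre of its underside.
- ring_stacker: Blue silicone ring stacker on a birch foot, 100 mm across, 142 mm high; a bystander. Origin: centre of its underside.
Not all that is in view belongs to the job. Of the things like the maple_peg, leave any that is turquoise; of the rest the smaller one is meant.

How it is judged (in metres and radians):
On the way, in this order (a step that is already met when the one before it is completed fails the run):
1. the maple peg stands free in the gate's guide hole, on top of the puzzle (horizontal distance between maple_peg and gate_mouth below 0.005 m and z of maple_peg in the frame of gate between 0.132 and 0.146 m and contact force between the fingers and maple_peg below 0.3 N), for 0.2 s.
2. the peg has dropped into the hole with the yellow dot (horizontal distance between maple_peg and yellow_hole below 0.005 m and z of maple_peg in the frame of yellow_hole below -0.036 m), for 0.2 s.
At the end, for the whole second after the job is handed in: The maple peg is home in the hole with the yellow dot (foot at least 36 mm below the puzzle's top, within 5 mm of the hole's centre) and still held fast there by the wound-up puzzle (over 4 N); crank and peg let go (all of step 2 and contact force between maple_peg and puzzle above 4 N); the robot touches nothing.
It fails at once if the peg is overloaded by forcing the crank (contact force between maple_peg and puzzle above 120 N).
It fails at once if a bystander is disturbed (distance of any of red_peg, blue_peg, bowl, ring_stacker from where it was at the start of the episode above 0.02 m).
It also fails if it takes over 72 s, if anything falls off the work surface, if the arm or the gripper's body presses on something with over 40 N, if the wrist force passes 120 N, or if a joint passes its speed limit or range.

## Working session

There is one attempt and no reset: what is moved stays moved. The work goes in short steps, Python scripts to look and compute and a tool call to move; the robot and the scene stay as the last step left them, time stands still between calls to the robot, and variables do not carry over. Pictures are saved under pics/ and viewed, and the job is handed in when it is done.

Besides the shell and the picture viewer there is one more tool, called as name(argument=value, ...) on one line, values as JSON. send_rows: Moves the arm, as the interface text tells. Its arguments: {"type":"object","properties":{"rows":{"type":"string"},"jaw":{"type":"number"}},"required":["rows"]}

```bash
mkdir -p pics; python3 - <<'E'
from bench import robot
import cv2,numpy as np
print(robot.get_obs())
for n in ["scene","top","wrist"]:
    c=robot.camera(n); cv2.imwrite(f"pics/{n}0.png",c["img"][:,:,::-1])
    print(n,{k:np.round(v,4).tolist() for k,v in c.items() if k!="img"})
E
```

```text
{'t': 0.0, 'qpos': array([ 1.16309031,  0.4694445 , -0.04859025,  1.53366058,  0.02409445,
        1.14095248, -0.08229576]), 'qd': array([-3.44081294e-04, -3.94342859e-04,  5.95768655e-04,  1.34742093e-03,
       -4.59492113e-04, -2.03828015e-03, -1.23670778e-05]), 'effort': array([-2.02145829e-04, -5.07973266e+01, -8.08681827e-02, -2.36151356e+01,
       -6.14772295e-02,  3.78695468e-02,  1.83903880e-04]), 'tool_pos': array([ 249.4741097 , -626.73271576,  291.21132216]), 'tool_rot': array([-1.57085939,  0.00187852, -1.19196174]), 'contact_force': array([ 0.15175241, -1.0970576 , -0.46673868]), 'ft_torque': array([-0.00047069, -0.01058561,  0.00098037]), 'grip_width': 86.88997363517015}
scene {'camera_matrix': [[436.0804, 0.0, 283.9007], [0.0, 436.0804, 208.4463], [0.0, 0.0, 1.0]], 'world_from_camera': [[-0.4478, -0.6398, 0.6247, 1106.9374], [0.894, -0.3059, 0.3275, 323.8455], [-0.0184, 0.7051, 0.7089, 786.5135], [0.0, 0.0, 0.0, 1.0]]}
top {'camera_matrix': [[464.9336, 0.0, 287.2672], [0.0, 464.9336, 209.8008], [0.0, 0.0, 1.0]], 'world_from_camera': [[-0.0294, 0.9898, -0.1397, 348.2603], [-0.9996, -0.0298, -0.0011, 28.0759], [-0.0053, 0.1396, 0.9902, 1328.4111], [0.0, 0.0, 0.0, 1.0]]}
wrist {'camera_matrix': [[292.5307, 0.0, 280.7265], [0.0, 292.5307, 204.6215], [0.0, 0.0, 1.0]], 'mount': [[1.0, 0.0001, -0.0005, 1.2552], [-0.0005, 0.2796, -0.9601, -92.3961], [-0.0, 0.9601, 0.2796, 77.2282], [0.0, 0.0, 0.0, 1.0]]}
```

View pics/scene0.png

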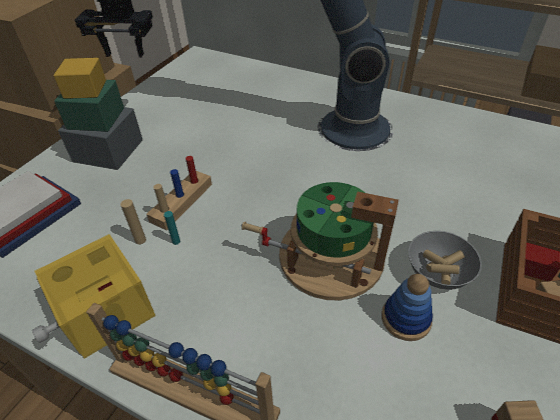

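View pics/top0.png

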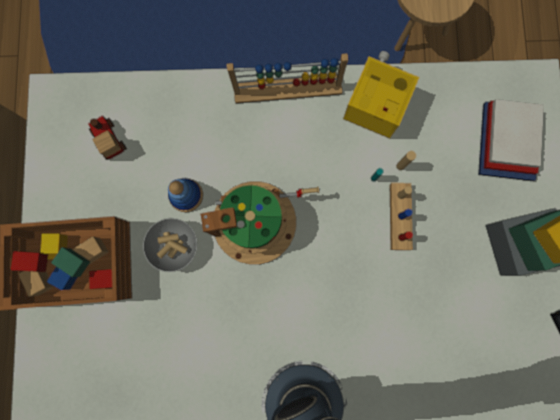

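View pics/wrist0.png

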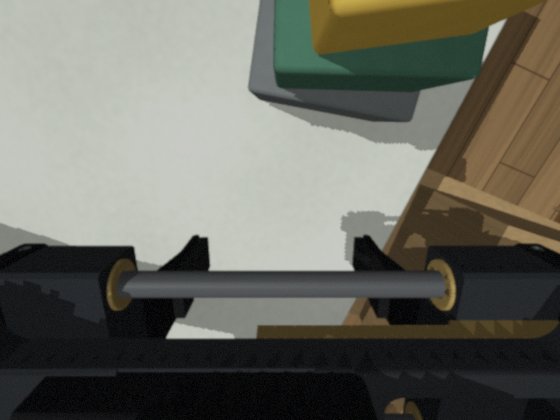

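```bash
cat > h.py <<'E'
import cv2,numpy as np
from bench import robot
from scipy.spatial.transform import Rotation as Ro
def ray(c,u,v,obs=None):
    K=c["camera_matrix"]; W=c["world_from_camera"] if "world_from_camera" in c else None
    if W is None:
        T=np.eye(4);T[:3,:3]=Ro.from_euler('xyz',obs["tool_rot"]).as_matrix();T[:3,3]=obs["tool_pos"];W=T@c["mount"]
    d=W[:3,:3]@np.array([(u-K[0,2])/K[0,0],-(v-K[1,2])/K[1,1],-1]);return W[:3,3],d/np.linalg.norm(d)
def atz(c,u,v,z,obs=None):
    o,d=ray(c,u,v,obs);return o+d*(z-o[2])/d[2]
def proj(c,p,obs=None):
    K=c["camera_matrix"]; W=c.get("world_from_camera")
    if W is None:
        T=np.eye(4);T[:3,:3]=Ro.from_euler('xyz',obs["tool_rot"]).as_matrix();T[:3,3]=obs["tool_pos"];W=T@c["mount"]
    q=np.linalg.inv(W)@np.append(p,1);return K[0,0]*q[0]/-q[2]+K[0,2],K[1,1]*-q[1]/-q[2]+K[1,2]
def tri(rays):
    A=np.zeros((3,3));b=np.zeros(3)
    for o,d in rays:
        P=np.eye(3)-np.outer(d,d);A+=P;b+=P@o
    p=np.linalg.solve(A,b);return p,[np.linalg.norm((np.eye(3)-np.outer(d,d))@(p-o)) for o,d in rays]
def crop(img,x0,y0,x1,y1,s,fn):
    cv2.imwrite(fn,cv2.resize(img[y0:y1,x0:x1,::-1],None,fx=s,fy=s,interpolation=cv2.INTER_CUBIC))
E
python3 - <<'E'
import cv2
from h import crop
for n,bs in dict(scene=[(110,140,230,260,6,'a'),(230,160,410,310,4,'b')],top=[(340,120,440,260,4,'a'),(190,160,340,280,5,'b')]).items():
    im=cv2.imread(f'pics/{n}0.png')[:,:,::-1]
    for b in bs:
        crop(im,*b[:5],f'pics/{n}0{b[5]}.png')
E
```

```text
(no output)
```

View pics/scene0a.png

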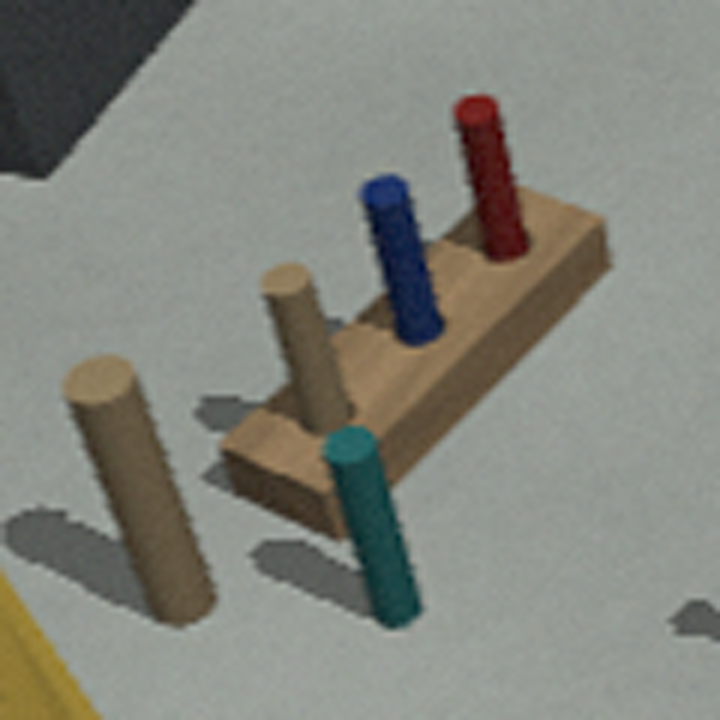

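View pics/scene0b.png

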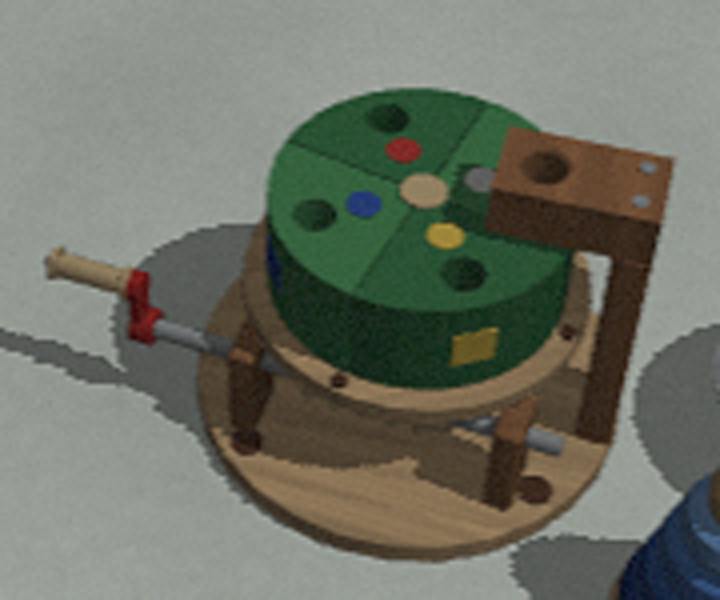

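View pics/top0a.png

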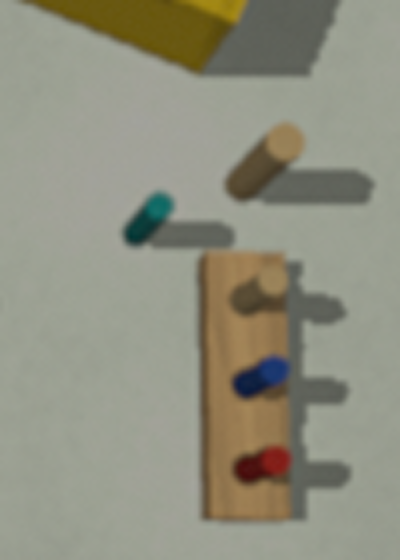

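View pics/top0b.png

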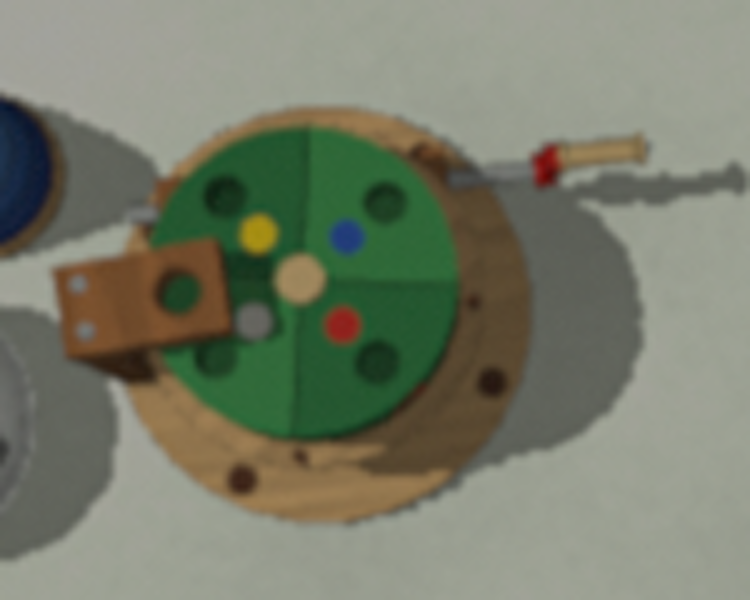

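```bash
cat > m.py <<'E'
from h import *
s=robot.camera("scene");t=robot.camera("top")
pts=dict(peg=((157.8,185.8),(408.3,188.5),105),blue=((174.3,171.7),(408.8,212.5),105),red=((189.7,157.8),(409.3,235),105),
mouth=((366.5,201.8),(225.8,218.2),192),cen=((336,207.5),(250,215.8),156),yel=((230+463/4,160+273/4),(190+225/5,160+195/5),156),
redh=((230+388/4,160+118/4),(190+377/5,160+362/5),156),blueh=((230+315/4,160+214/4),(190+385/5,160+202/5),156),
gripout=((230+52/4,160+263/4),(190+643/5,160+148/5),None),gripin=((230+130/4,160+280/4),(190+560/5,160+156/5),None))
for k,(a,b,z) in pts.items():
    p,e=tri([ray(s,*a),ray(t,*b)])
    print(k,p.round(1),np.round(e,1), *( [atz(s,*a,z)[:2].round(1),atz(t,*b,z)[:2].round(1)] if z else []))
E
python3 m.py
```

```text
peg [ 567.4 -293.6  104.8] [2.1 2.1] [ 567.  -291.2] [ 568.6 -295.3]
blue [ 504.1 -293.    99.5] [1. 1.] [ 508.7 -287. ] [ 504.  -292.4]
red [ 444.  -289.9  100.3] [1.2 1.2] [ 448.2 -284.5] [ 444.2 -289.8]
mouth [492.6 183.4 186.7] [1.3 1.3] [497.5 185.9] [492.3 181.4]
cen [501.2 125.6 153.7] [0.9 0.9] [503.1 127.1] [501.1 124.6]
yel [545.7 163.6 153. ] [1.1 1.1] [548.  165.4] [545.6 162.2]
redh [457.6  87.5 152.4] [1. 1.] [461.   89.8] [457.6  86.4]
blueh [539.7  81.7 152.3] [1.1 1.1] [542.6  84.1] [539.5  80.5]
gripout [576.2 -56.8  86.2] [0.3 0.3]
gripin [572.1 -10.9  90.4] [1. 1.]
```

```bash
cat > plan.py <<'E'
import sys
from h import *
def plan(x,y,z,yaw=None):
    o=robot.get_obs();p=o["tool_pos"];R=Ro.from_euler('xyz',o["tool_rot"]).as_matrix()
    d=np.array([x,y,z])-p
    ya=np.degrees(o["tool_rot"][2]); dy=0 if yaw is None else (yaw-ya+180)%360-180
    print("t",round(o["t"],2),"pos",p.round(1),"yaw",ya.round(2),"rp",np.degrees(o["tool_rot"][:2]).round(2),"world d",d.round(1),"tool d mm",(R.T@d).round(1),"turn",round(-dy,1),"F",o["contact_force"].round(1),"grip",round(o["grip_width"],1))
if __name__=="__main__": plan(*map(float,sys.argv[1:]))
E
python3 - <<'E'
from h import *
s=robot.camera("scene");t=robot.camera("top")
for n,a,b in [("box",(82,62),(548,232)),("bigtop",(110+102/6,140+380/6),(340+285/4,120+142/4)),("bigfoot",(110+187/6,140+610/6),(340+240/4,120+187/4)),("tqtop",(110+352/6,140+446/6),(340+160/4,120+206/4))]:
    print(n,tri([ray(s,*a),ray(t,*b)]))
E
python3 plan.py 567 -294 250 -90
```

```text
box (array([ 433.62313517, -559.54316358,  292.91624628]), [np.float64(10.601162980191651), np.float64(10.601162980191573)])
bigtop (array([ 654.46344109, -304.4772421 ,  119.50043199]), [np.float64(0.8748310492022696), np.float64(0.8748310492024012)])
bigfoot (array([ 654.79114164, -305.35246075,  -10.49126963]), [np.float64(0.47360995767106223), np.float64(0.473609957671106)])
tqtop (array([ 620.24952172, -224.96226615,   88.24724346]), [np.float64(1.138787841075269), np.float64(1.1387878410753713)])
t 0.35 pos [ 249.7 -627.   292. ] yaw -68.29 rp [-9.e+01  2.e-02] world d [317.3 333.  -42. ] tool d mm [-192.    42.1  418. ] turn 21.7 F [-0.3  0.5  0.8] grip 87.1
```

send_rows(rows="-0.050 0 0.02 0;-0.050 0 0.02 0;-0.050 0 0.02 0;-0.050 0 0.02 0")

```text
t: 0.85
tool_pos: [249.6, -409.2, 290.6]
tool_rot: [-1.571, -0.001, -1.197]
contact_force: [0.7, 0.5, 0.5]
grip_width: 87.1
```

send_rows(rows="0.002 0.008 0.056 0;0.002 0.008 0.056 0;0.002 0.008 0.056 0;0.001 0.008 0.056 0;0.001 0.008 0.056 0")

```text
t: 1.48
tool_pos: [515.6, -311.3, 251.6]
tool_rot: [-1.572, -0.006, -1.204]
contact_force: [0.4, -0.8, -0.7]
grip_width: 87.4
```

send_rows(rows="0 0 0.04 10.6;0 0 0 10.6")

```text
t: 1.72
tool_pos: [558.4, -292.3, 250.3]
tool_rot: [-1.569, -0.003, -1.577]
contact_force: [0.1, -1.1, -0.3]
grip_width: 87.2
```

```bash
python3 plan.py 567 -294 250 -90; python3 - <<'E'
from h import *
o=robot.get_obs(); c=robot.camera("wrist"); cv2.imwrite("pics/w1.png",c["img"][:,:,::-1])
for z in (105,):
  print(proj(c,[567,-294,z],o),proj(c,[504,-293,z],o))
T=Ro.from_euler('xyz',o["tool_rot"]).as_matrix()
for a in (0,20,51,70,110): print(a,proj(c,o["tool_pos"]+T@[0,a,0],o))
E
```

```text
t 1.73 pos [ 558.4 -292.3  250.3] yaw -90.38 rp [-89.87  -0.17] world d [ 8.6 -1.7 -0.3] tool d mm [1.7 0.3 8.6] turn -0.4 F [ 0.1 -1.1 -0.3] grip 87.2
(np.float64(280.90241256104457), np.float64(204.90332782430653)) (np.float64(280.2469597709497), np.float64(271.6922907758012))
0 (np.float64(277.9665255350285), np.float64(333.8092035105711))
20 (np.float64(278.36240218751766), np.float64(302.05619866860957))
51 (np.float64(278.78748508187357), np.float64(267.9605804555808))
70 (np.float64(278.97760245194974), np.float64(252.71139176356832))
110 (np.float64(279.27289276424256), np.float64(229.02635083714245))
```

View pics/w1.png

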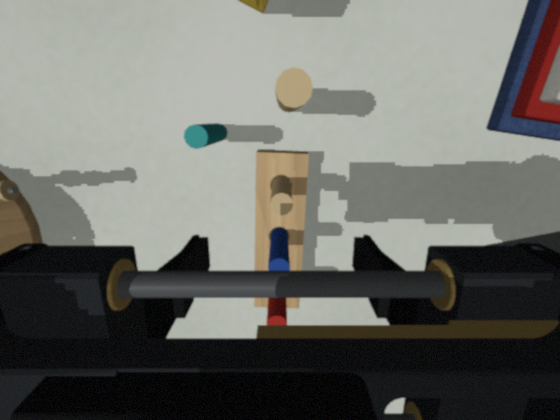

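```bash
python3 - <<'E'
import cv2
from h import crop
crop(cv2.imread('pics/w1.png')[:,:,::-1],240,140,340,280,5,'pics/w1a.png')
E
```

```text
(no output)
```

View pics/w1a.png

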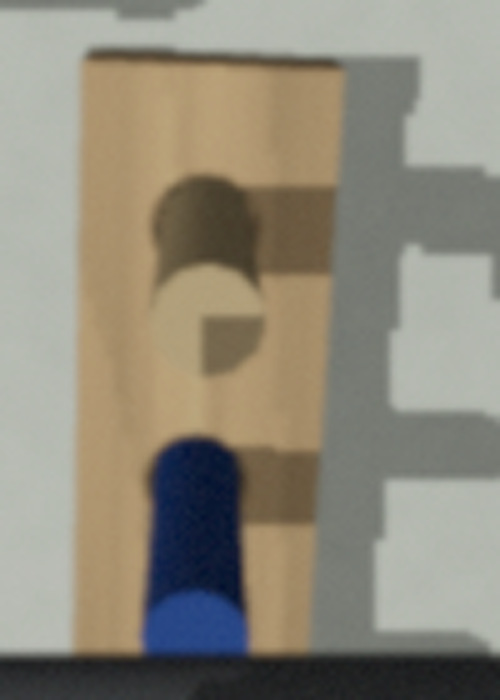

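send_rows(rows="0.002 0.03 0.009 -0.4;0 0.04 0 0;0 0.044 0 0")

```text
t: 2.15
tool_pos: [568.7, -298.4, 138.3]
tool_rot: [-1.561, -0.01, -1.57]
contact_force: [-0.5, -0.8, -0.4]
grip_width: 87.3
```

```bash
python3 plan.py 567.6 -294.5 136 -90
```

```text
t 2.15 pos [ 568.7 -298.4  138.3] yaw -89.93 rp [-89.43  -0.55] world d [-1.1  3.9 -2.3] tool d mm [-3.9  2.2 -1.1] turn 0.1 F [-0.5 -0.8 -0.4] grip 87.3
```

send_rows(rows="-0.004 0.002 -0.001 0;0 0 0 0")

```text
t: 2.4
tool_pos: [565.7, -294.3, 134.5]
tool_rot: [-1.566, -0.008, -1.568]
contact_force: [-0.3, -0.0, 1.0]
grip_width: 87.4
```

```bash
python3 plan.py 567.6 -294.5 136 -90
```

```text
t 2.4 pos [ 565.7 -294.3  134.5] yaw -89.81 rp [-89.72  -0.44] world d [ 1.9 -0.2  1.5] tool d mm [ 0.3 -1.5  1.9] turn 0.2 F [-0.3 -0.   1. ] grip 87.4
```

send_rows(rows="0 -0.001 0.0015 0;0 0 0 0;0 0 0 0;0 0 0 0;0 0 0 0", jaw=0)

```text
t: 3.02
tool_pos: [569.5, -295.6, 141.2]
tool_rot: [-1.558, -0.012, -1.567]
contact_force: [0.0, 0.2, 0.2]
grip_width: 45.1
```

```bash
python3 plan.py 567.6 -294.5 136 -90
```

```text
t 3.02 pos [ 569.5 -295.6  141.2] yaw -89.79 rp [-89.25  -0.68] world d [-1.9  1.1 -5.2] tool d mm [-1.2  5.2 -2. ] turn 0.2 F [0.  0.2 0.2] grip 45.1
```

```bash
python3 - <<'E'
from h import *
for i in range(4):
    o=robot.get_obs(); print(o["t"],o["tool_pos"].round(2),np.degrees(o["tool_rot"]).round(2),o["qpos"].round(4)); robot.camera("wrist")
E
```

```text
3.025 [ 569.5  -295.63  141.2 ] [-89.25  -0.68 -89.79] [ 0.5197  0.5701 -0.1511  1.7549  0.1206  0.8089 -1.2569]
3.075 [ 569.49 -295.63  141.18] [-89.25  -0.67 -89.79] [ 0.5197  0.5701 -0.1511  1.7549  0.1206  0.8088 -1.257 ]
3.125 [ 569.44 -295.61  141.05] [-89.27  -0.67 -89.79] [ 0.5197  0.5702 -0.1511  1.755   0.1206  0.8088 -1.257 ]
3.175 [ 569.41 -295.57  140.96] [-89.28  -0.66 -89.79] [ 0.5196  0.5704 -0.1511  1.755   0.1207  0.8088 -1.257 ]
```

send_rows(rows="-0.001 0.005 -0.002 0;0 0.001 0 0;0 0.001 0 0;0 0.001 0 0")

```text
t: 3.72
tool_pos: [568.7, -292.8, 136.8]
tool_rot: [-1.556, -0.01, -1.567]
contact_force: [-2.3, 0.8, 7.5]
grip_width: 19.1
```

```bash
python3 plan.py 567.6 -294.5 136 -90
```

```text
t 3.73 pos [ 568.7 -292.8  136.8] yaw -89.76 rp [-89.17  -0.58] world d [-1.1 -1.7 -0.8] tool d mm [ 1.7  0.8 -1.1] turn 0.2 F [-2.3  0.8  7.5] grip 19.1
```

send_rows(rows="0 -0.015 0 0;0 -0.03 0 0;0 -0.05 0 0;0 -0.06 0 0;0 -0.045 0 0")

```text
t: 4.35
tool_pos: [563.8, -290.0, 339.3]
tool_rot: [-1.565, -0.006, -1.566]
contact_force: [1.0, -0.8, -0.6]
grip_width: 19.1
```

```bash
python3 plan.py 493 182 345 -90; python3 - <<'E'
from h import *
o=robot.get_obs(); c=robot.camera("wrist"); cv2.imwrite("pics/w2.png",c["img"][:,:,::-1])
E
```

```text
t 4.35 pos [ 563.8 -290.   339.3] yaw -89.73 rp [-89.66  -0.34] world d [-70.8 472.    5.7] tool d mm [-472.2   -8.8  -68.5] turn 0.3 F [ 1.  -0.8 -0.6] grip 19.1
```

View pics/w2.png

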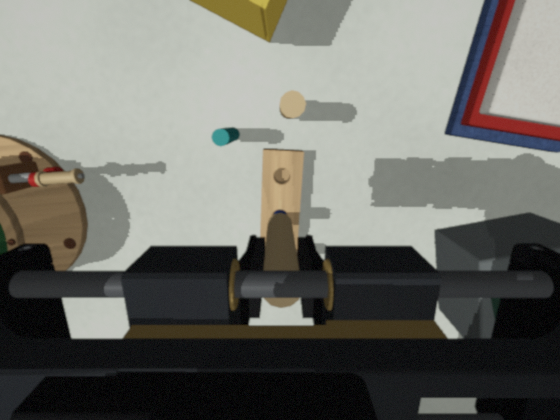

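send_rows(rows="-0.059 -0.001 -0.0125 0;-0.059 -0.001 -0.0125 0;-0.059 -0.001 -0.0125 0;-0.059 -0.001 -0.0125 0;-0.059 -0.001 -0.0125 0")

```text
t: 5.03
tool_pos: [501.7, 6.8, 349.8]
tool_rot: [-1.546, -0.015, -1.578]
contact_force: [0.6, -0.4, -0.3]
grip_width: 19.3
```

send_rows(rows="-0.059 -0.001 -0.0125 0;-0.059 -0.001 -0.0125 0;-0.04 -0.001 -0.0125 0;0 0 0 0")

```text
t: 5.52
tool_pos: [460.5, 175.4, 351.2]
tool_rot: [-1.542, -0.013, -1.568]
contact_force: [1.1, -0.4, -0.1]
grip_width: 19.2
```

```bash
python3 plan.py 463 182 345 -90; python3 - <<'E'
from h import *
robot.camera("wrist")
o=robot.get_obs(); c=robot.camera("wrist"); cv2.imwrite("pics/w3.png",c["img"][:,:,::-1])
print(o["tool_pos"],np.degrees(o["tool_rot"]))
print(proj(c,[493,182,192],o),proj(c,[501.5,125,156],o))
crop(c["img"],180,100,360,260,4,'pics/w3a.png')
E
```

```text
t 5.53 pos [460.5 175.4 351.2] yaw -89.82 rp [-88.35  -0.74] world d [ 2.5  6.6 -6.2] tool d mm [-6.6  6.2  2.3] turn 0.2 F [ 1.1 -0.4 -0.1] grip 19.2
[461.29636634 173.45612905 351.10450283] [-88.34474889  -0.79589991 -90.01263854]
(np.float64(267.1944843571078), np.float64(179.60459006676095)) (np.float64(325.7846302898103), np.float64(164.8270015972542))
```

View pics/w3.png

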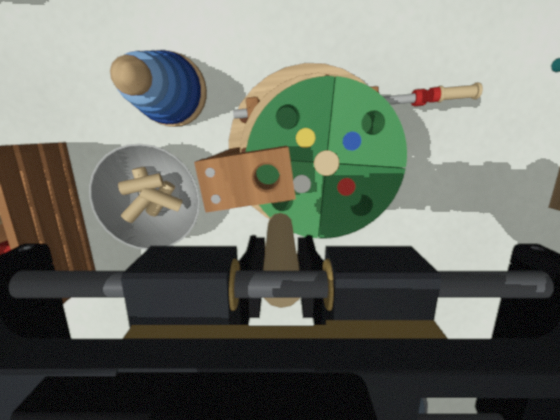

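View pics/w3a.png

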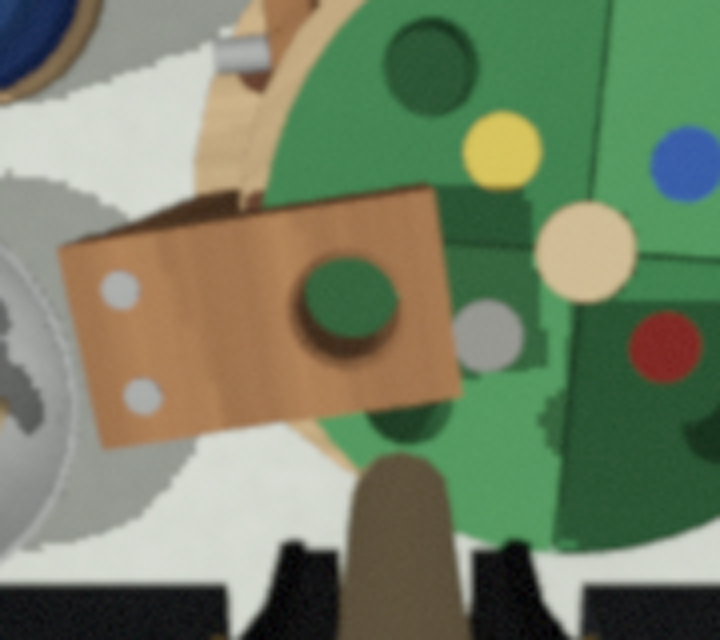

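```bash
cat >> h.py <<'E'
def toolray(c,u,v):
    K=c["camera_matrix"];M=c["mount"];d=M[:3,:3]@np.array([(u-K[0,2])/K[0,0],-(v-K[1,2])/K[1,1],-1]);return M[:3,3],d
def toolaty(c,u,v,y):
    o,d=toolray(c,u,v);return o+d*(y-o[1])/d[1]
E
python3 - <<'E'
from h import *
o=robot.get_obs();print(o["t"],o["tool_pos"],np.degrees(o["tool_rot"]))
c=robot.camera("wrist")
print("foot far edge tool",toolaty(c,180+400/4,100+455/4,126),"centreline",toolaty(c,180+399/4,100+490/4,126))
print("mouth tool", [toolaty(c,266.5,177.25,y) for y in (150,160,170)], "world",atz(c,266.5,177.25,192,o))
print("cen world",atz(c,326.5,163,156,o))
R=Ro.from_euler('xyz',o["tool_rot"]).as_matrix()
print("mouth in tool via world", R.T@(atz(c,266.5,177.25,192,o)-o["tool_pos"]))
print("down in tool",R.T@[0,0,-1])
E
```

```text
5.625 [462.00556745 171.71715297 350.91992564] [-88.35365331  -0.83657561 -90.19963708]
foot far edge tool [  0.51059049 126.           6.65909588] centreline [  0.30756977 126.          -0.6197648 ]
mouth tool [array([-10.86188963, 150.        ,  31.07914845]), array([-11.35207479, 160.        ,  29.15691883]), array([-11.84225996, 170.        ,  27.2346892 ])] world [495.83132594 180.61622929 192.        ]
cen world [503.84123243 122.3763438  156.        ]
mouth in tool via world [-11.33622805 159.67671929  29.2190608 ]
down in tool [-0.01460048  0.99948065 -0.02872715]
```

```bash
python3 - <<'E'
from h import *
for i in range(4): robot.camera("top")
E
python3 plan.py 494.3 184.7 345 -90
```

```text
t 5.88 pos [462.7 170.3 350.7] yaw -90.41 rp [-88.38  -0.83] world d [31.6 14.4 -5.7] tool d mm [-14.7   6.4  31.3] turn -0.4 F [-1.1  0.6 -0.4] grip 19.1
```

send_rows(rows="-0.0147 0.0064 0.0313 -0.4")

```text
t: 6.0
tool_pos: [494.2, 183.3, 345.7]
tool_rot: [-1.541, -0.016, -1.573]
contact_force: [0.7, -0.4, -0.5]
grip_width: 19.2
```

```bash
cat > wl.py <<'E'
import sys
from h import *
n=sys.argv[1]; k=int(sys.argv[2]); b=list(map(int,sys.argv[3:]))
for i in range(k): robot.camera("wrist")
o=robot.get_obs(); c=robot.camera("wrist"); cv2.imwrite(f"pics/{n}.png",c["img"][:,:,::-1])
print(o["t"],o["tool_pos"].round(2),np.degrees(o["tool_rot"]).round(2),o["contact_force"].round(1))
if b: crop(c["img"],*b,f"pics/{n}a.png")
E
python3 wl.py w4 4 200 130 340 260 5;python3 plan.py 494.3 184.7 345 -90
```

```text
6.2 [494.47 183.92 344.43] [-88.48  -0.85 -90.1 ] [-0.6 -0.5  0.4]
t 6.25 pos [494.1 184.  344.6] yaw -90.07 rp [-88.46  -0.86] world d [0.2 0.7 0.4] tool d mm [-0.7 -0.4  0.2] turn -0.1 F [ 0.2  0.3 -0.2] grip 19.7
```

View pics/w4a.png

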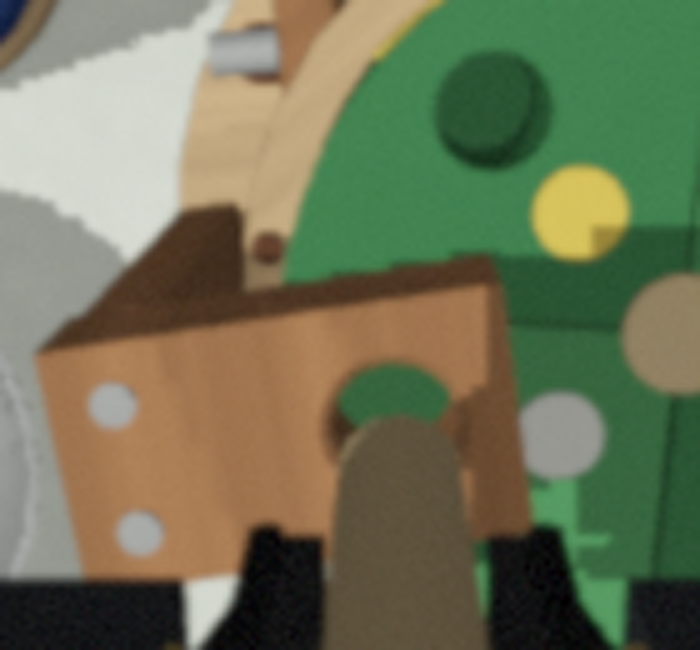

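```bash
python3 - <<'E'
from h import *
c=robot.camera("wrist");o=robot.get_obs()
o=dict(o); o["tool_pos"]=np.array([494.47,183.92,344.43]);o["tool_rot"]=np.radians([-88.48,-.85,-90.1])
m=atz(c,279.4,216.2,192,o);print("mouth",m)
R=Ro.from_euler('xyz',o["tool_rot"]).as_matrix()
e=toolaty(c,200+402/5,130+416/5,126);print("far edge",e)
l=toolaty(c,200+343/5,130+470/5,126);r=toolaty(c,200+461/5,130+470/5,126);print(l,r)
f=o["tool_pos"]+R@[0.3,126,-2.8];print("foot",f)
for z in (192,): print(proj(c,[495.1,182.4,192],o))
E
```

```text
mouth [494.31554708 181.73796639 192.        ]
far edge [  0.82656465 126.           7.10977911]
[ -8.52998158 126.          -1.88206825] [ 10.17747686 126.          -1.88432838]
foot [495.00946028 181.74946501 218.41838244]
(np.float64(278.6458079756059), np.float64(215.35210963284396))
```

send_rows(rows="-0.0006 0.012 -0.0004 0;-0.0002 0.012 -0.0003 0;-0.0001 0.007 -0.0002 0")

```text
t: 6.68
tool_pos: [492.8, 183.8, 312.4]
tool_rot: [-1.542, -0.016, -1.572]
contact_force: [0.9, -0.3, 0.3]
grip_width: 19.4
```

```bash
python3 wl.py w5 3 200 130 340 260 5;python3 plan.py 494.3 184.7 314 -90
```

```text
6.825 [493.08 184.02 312.96] [-88.37  -0.89 -90.08] [ 0.6  0.5 -0.5]
t 6.88 pos [493.3 184.2 313.5] yaw -90.08 rp [-88.32  -0.87] world d [1.  0.5 0.5] tool d mm [-0.5 -0.5  1. ] turn -0.1 F [ 0.4 -0.2  0.3] grip 19.1
```

View pics/w5a.png

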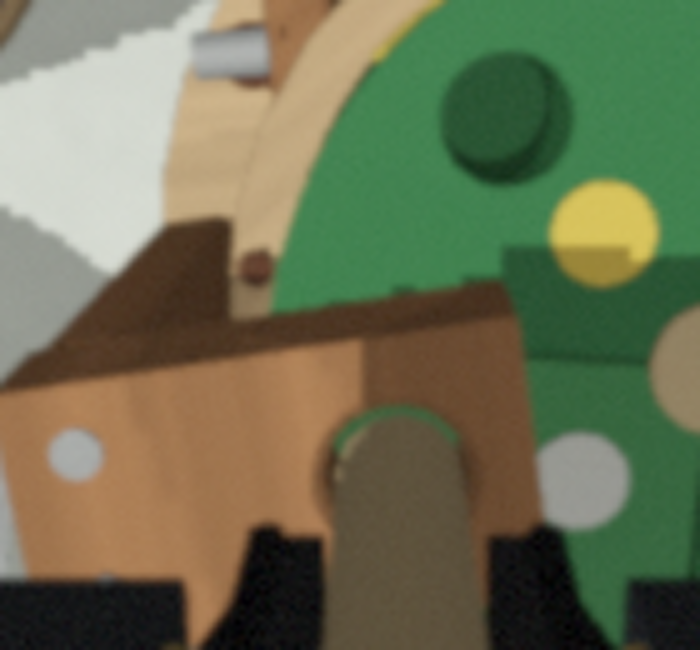

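send_rows(rows="-0.0004 0.008 0.0004 0;-0.0001 0.008 -0.0002 0")

```text
t: 7.12
tool_pos: [494.6, 184.8, 297.7]
tool_rot: [-1.539, -0.014, -1.572]
contact_force: [-0.1, -0.4, -0.6]
grip_width: 19.3
```

```bash
python3 wl.py w6 3 ;python3 plan.py 494.0 184.5 284 -90
```

```text
7.275 [494.31 184.62 297.46] [-88.27  -0.85 -90.08] [ 0.5 -0.6 -0.1]
t 7.33 pos [494.5 184.7 297.9] yaw -90.08 rp [-88.22  -0.83] world d [ -0.5  -0.2 -13.9] tool d mm [ 0.  13.8 -0.9] turn -0.1 F [0.4 0.2 0.1] grip 19.4
```

send_rows(rows="0 0.007 -0.0004 0;0 0.007 -0.0004 0")

```text
t: 7.58
tool_pos: [494.4, 184.7, 283.8]
tool_rot: [-1.538, -0.014, -1.572]
contact_force: [0.0, -0.1, -1.0]
grip_width: 19.2
```

```bash
python3 wl.py w7 3 200 130 340 260 5;python3 plan.py 494.0 184.5 282 -90
```

```text
7.725 [494.27 184.65 283.74] [-88.19  -0.82 -90.08] [-0.2 -0.2  0.8]
t 7.78 pos [494.4 184.7 284. ] yaw -90.09 rp [-88.17  -0.81] world d [-0.4 -0.2 -2. ] tool d mm [ 0.2  2.  -0.4] turn -0.1 F [ 0.1  0.4 -0.8] grip 19.6
```

View pics/w7a.png

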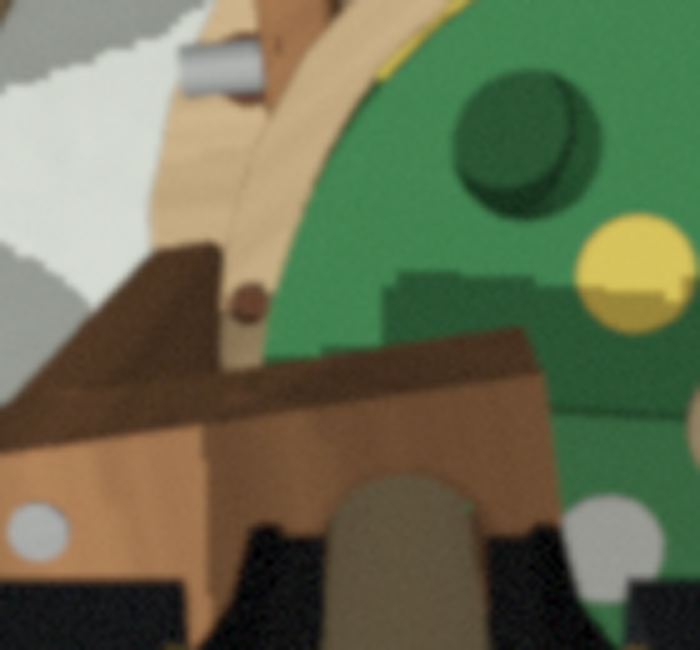

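send_rows(rows="0 0.001 0 0;0 0 0 0;0 0 0 0;0 0 0 0", jaw=1)

```text
t: 8.28
tool_pos: [494.7, 184.8, 283.5]
tool_rot: [-1.538, -0.014, -1.572]
contact_force: [0.4, -0.2, 0.9]
grip_width: 51.4
```

```bash
python3 wl.py w8 2 ;python3 plan.py 494.0 184.5 350 -90
```

```text
8.375 [494.73 184.83 283.51] [-88.1   -0.79 -90.09] [0.8 0.4 0.7]
t 8.43 pos [494.7 184.8 283.5] yaw -90.09 rp [-88.11  -0.79] world d [-0.7 -0.3 66.5] tool d mm [  1.2 -66.5   1.5] turn -0.1 F [0.2 0.5 0. ] grip 63.0
```

View pics/w8.png

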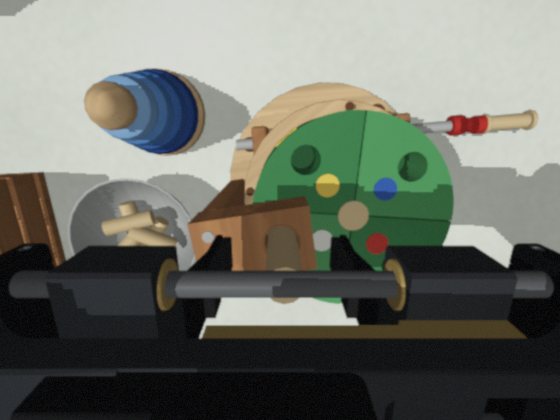

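send_rows(rows="0.0005 -0.025 0.001 0;0.001 -0.045 0.001 0;0.001 -0.045 0.001 0")

```text
t: 8.8
tool_pos: [492.6, 182.9, 397.5]
tool_rot: [-1.547, -0.017, -1.572]
contact_force: [0.3, -0.1, 0.0]
grip_width: 85.6
```

```bash
python3 wl.py w9 2; python3 - <<'E'
from h import *
for n,b in (("scene",(230,160,410,310)),("top",(190,160,340,280))):
    c=robot.camera(n); crop(c["img"],*b,4,f"pics/{n}1.png")
E
```

```text
8.9 [494.47 184.23 401.77] [-88.03  -0.74 -90.08] [-0.2  0.3  0.1]
```

View pics/scene1.png

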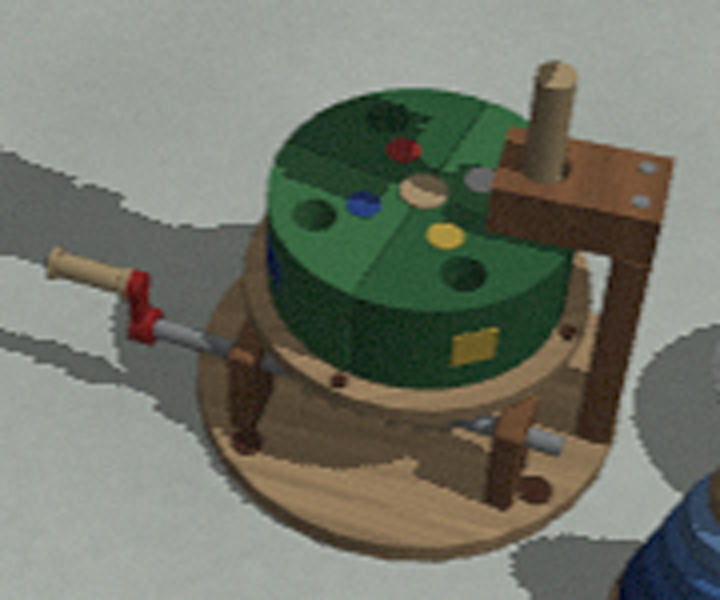

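View pics/w9.png

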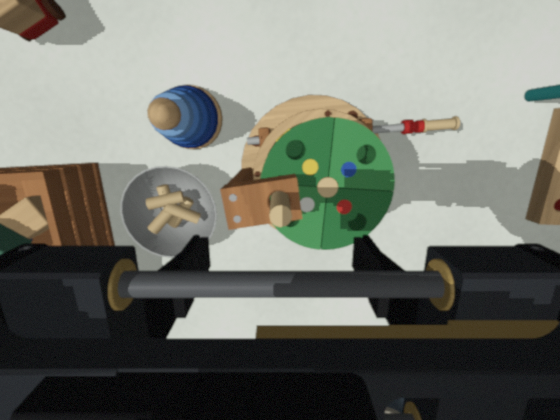

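send_rows(rows="0.055 0 0.020 0;0.055 0.01 0.020 0;0.055 0.04 0.020 -10.6;0.04 0.05 0.03 -10.6;0.01 0.03 0 -10.6")

```text
t: 9.68
tool_pos: [588.3, -19.0, 274.9]
tool_rot: [-1.566, -0.025, -0.997]
contact_force: [-1.7, -0.1, -0.3]
grip_width: 87.0
```

send_rows(rows="0 0 0 -10.6;0 0 0 -10.6;0 0 0 -10.6;0 0 0 -10.6;0 0 0 -10.6")

```text
t: 10.3
tool_pos: [581.9, -21.9, 260.3]
tool_rot: [-1.588, 0.008, -0.056]
contact_force: [-1.0, -0.0, -0.2]
grip_width: 87.1
```

```bash
python3 wl.py w10 2; python3 plan.py 574 -34 260 6
```

```text
10.4 [581.91 -22.06 260.29] [-90.97   0.46  -3.6 ] [-0.4  0.4 -0.8]
t 10.45 pos [582.2 -22.  260.7] yaw -3.76 rp [-90.98   0.41] world d [ -8.2 -12.   -0.7] tool d mm [ -7.4   1.  -12.5] turn -9.8 F [-0.2 -0.7  0.3] grip 86.9
```

View pics/w10.png

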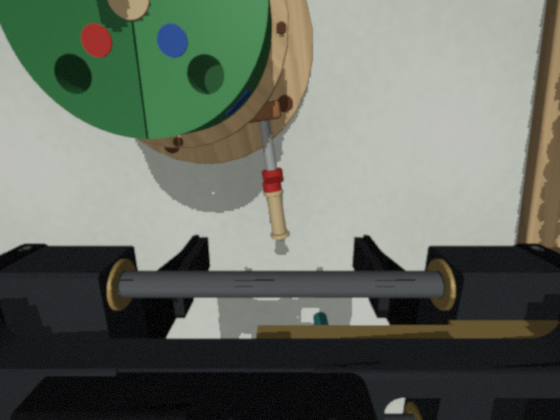

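```bash
python3 - <<'E'
import cv2
from h import crop
crop(cv2.imread('pics/w10.png')[:,:,::-1],230,100,320,250,5,'pics/w10a.png')
E
```

```text
(no output)
```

View pics/w10a.png

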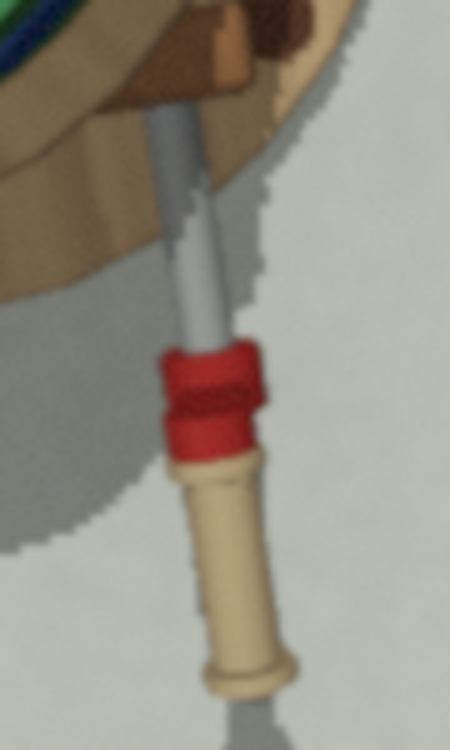

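```bash
python3 - <<'E'
from h import *
c=robot.camera("wrist");o=dict(robot.get_obs())
o["tool_pos"]=np.array([581.91,-22.06,260.29]);o["tool_rot"]=np.radians([-90.97,.46,-3.6])
a=atz(c,264.6,122,62,o);b=atz(c,271.6,170,62,o);d=a-b;print("shaft",a,b,"yaw",np.degrees(np.arctan2(-d[0],d[1])))
for z in (86,90,92): 
    g=atz(c,273.4,194,z,o);h=atz(c,280.6,235,z,o);d=g-h;print(z,g.round(1),h.round(1),((g+h)/2).round(1),np.linalg.norm(d).round(1),"yaw",np.degrees(np.arctan2(-d[0],d[1])))
C=np.array([502.5,124.5])
for y in (4,5,6,7,8):
    f=np.radians(y);R=np.array([[np.cos(f),-np.sin(f)],[np.sin(f),np.cos(f)]]);print(y,C+R@[59,-163],C+R@[59,-120])
E
```

```text
shaft [570.44257893  48.78725875  62.        ] [573.7733444   2.31178    62.       ] yaw 4.099217160741684
86 [575.  -16.1  86. ] [579.2 -58.1  86. ] [577.1 -37.1  86. ] 42.2 yaw 5.616228609711718
90 [575.2 -15.1  90. ] [579.3 -56.4  90. ] [577.3 -35.7  90. ] 41.6 yaw 5.616228609711774
92 [575.3 -14.5  92. ] [579.4 -55.6  92. ] [577.4 -35.   92. ] 41.2 yaw 5.61622860971157
4 [572.72658419 -33.98730824] [569.72705581   8.90794592]
5 [575.48187326 -32.73754697] [571.73417632  10.09882505]
6 [578.21493134 -31.43988961] [573.72020742  11.32455189]
7 [580.92492592 -30.09473146] [575.68454416  12.58475306]
8 [583.61103151 -28.70248225] [577.62658817  13.87904471]
```

```bash
python3 - <<'E'
from h import *
o=robot.get_obs();R=Ro.from_euler('xyz',o["tool_rot"]).as_matrix()
t=np.array([577,-34.5,91.5])-R@[0,51,0];print(t,o["tool_pos"],R.T@(t-o["tool_pos"]),o["qpos"].round(2))
E
python3 plan.py 577 -34 142 5
```

```text
[577.37420284 -33.64260498 142.49141934] [582.42167664 -21.9845797  261.17433893] [ -3.5321143  118.89597711  -9.91426962] [ 0.41  0.41 -0.59  1.76  0.28  1.05 -0.35]
t 10.5 pos [582.4 -22.  261.2] yaw -3.77 rp [-90.99   0.36] world d [  -5.4  -12.  -119.2] tool d mm [ -3.9 119.4 -10.3] turn -8.8 F [-0.5  0.4 -0. ] grip 86.9
```

send_rows(rows="-0.002 0.02 -0.009 -8.8;-0.002 0.03 -0.001 0", jaw=0.5)

```text
t: 10.75
tool_pos: [578.9, -32.6, 212.0]
tool_rot: [-1.588, 0.004, 0.088]
contact_force: [-0.2, 0.8, -0.5]
grip_width: 74.7
```

```bash
python3 wl.py w11 3 ; python3 plan.py 577.4 -33.6 142.5 5
```

```text
10.9 [577.62 -31.89 210.99] [-90.91   0.51   5.11] [-0.5 -0.2 -0.5]
t 10.95 pos [578.6 -31.5 212.3] yaw 5.14 rp [-90.91   0.34] world d [ -1.2  -2.1 -69.8] tool d mm [-1.  69.8 -0.9] turn 0.1 F [-0.1  0.2  0.5] grip 59.0
```

View pics/w11.png

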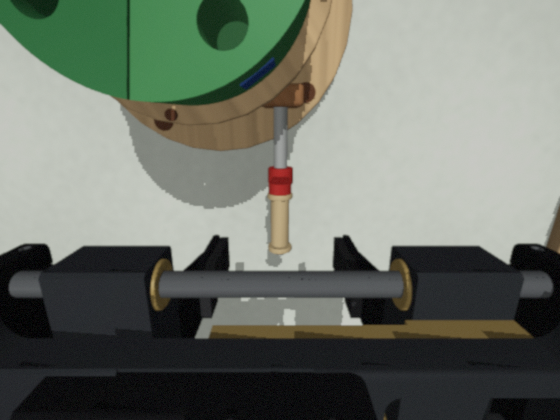

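```bash
python3 - <<'E'
from h import *
c=robot.camera("wrist");o=dict(robot.get_obs())
o["tool_pos"]=np.array([577.62,-31.89,210.99]);o["tool_rot"]=np.radians([-90.91,.51,5.11])
print([atz(c,280,v,91.5,o).round(1) for v in (197,222,247)],atz(c,281,112,62,o),atz(c,279.8,160,62,o))
E
python3 plan.py 577 -33.6 142.5 5
```

```text
[array([575.3, -14. ,  91.5]), array([577. , -33.9,  91.5]), array([578.9, -54.8,  91.5])] [570.3524848   46.57263278  62.        ] [572.72621665   9.08112557  62.        ]
t 11.0 pos [579.2 -31.3 213.1] yaw 5.16 rp [-90.93   0.24] world d [ -2.2  -2.3 -70.6] tool d mm [-2.1 70.7 -0.9] turn 0.2 F [ 0.2 -0.1 -0.6] grip 54.9
```

send_rows(rows="-0.002 0.03 -0.001 0;0 0.03 0 0;0 0.01 0 0", jaw=0.4)

```text
t: 11.38
tool_pos: [581.4, -32.7, 147.4]
tool_rot: [-1.589, -0.007, 0.088]
contact_force: [-0.6, 0.8, -0.9]
grip_width: 35.6
```

```bash
python3 wl.py w12 2 200 130 360 300 4; python3 plan.py 577 -33.6 142.5 5
```

```text
11.475 [581.55 -32.6  147.76] [-91.02  -0.44   5.07] [0.3 1.  0.2]
t 11.53 pos [581.9 -32.6 148.4] yaw 5.07 rp [-91.03  -0.51] world d [-4.9 -1.  -5.9] tool d mm [-5.   5.9 -0.5] turn 0.1 F [-0.6 -0.1  0.8] grip 34.8
```

View pics/w12a.png

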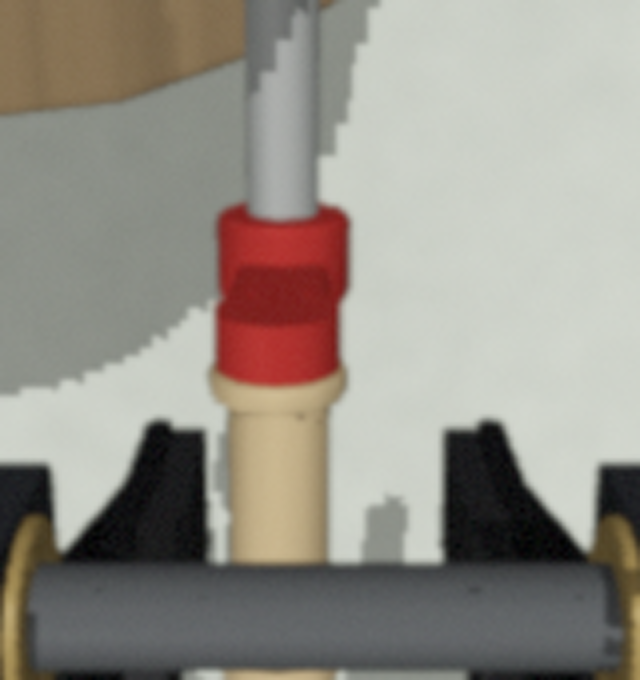

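send_rows(rows="-0.0055 0.0055 -0.0005 0;0 0 0 0", jaw=0)

```text
t: 11.78
tool_pos: [577.3, -33.5, 144.7]
tool_rot: [-1.589, -0.012, 0.088]
contact_force: [-1.0, -0.1, -0.6]
grip_width: 21.8
```

```bash
python3 wl.py w13 4 200 130 360 300 4; python3 plan.py 577 -33.6 142.5 5
```

```text
11.975 [577.93 -33.39 144.87] [-91.06  -0.75   5.06] [-0.4 -0.7  1.4]
t 12.03 pos [578.  -33.4 144.9] yaw 5.06 rp [-91.06  -0.76] world d [-1.  -0.2 -2.4] tool d mm [-1.   2.4 -0.1] turn 0.1 F [-0.4 -0.4  1.5] grip 12.9
```

View pics/w13a.png

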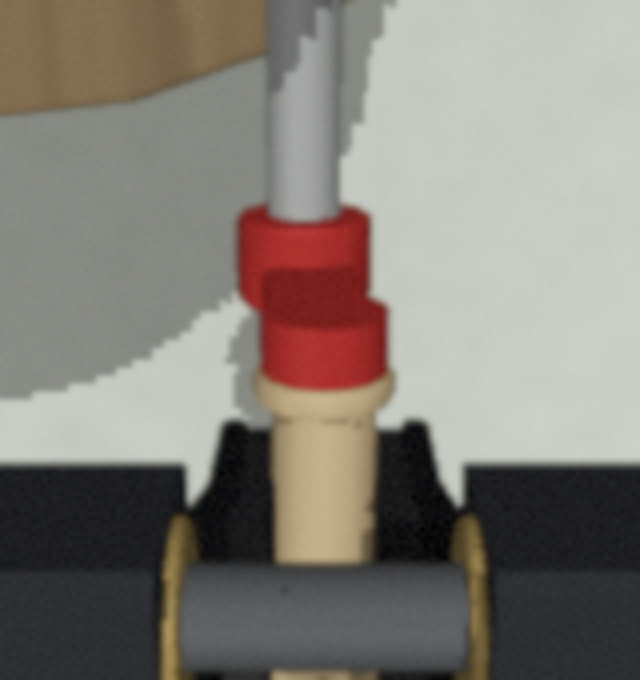

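```bash
cat > ck.py <<'E'
# usage: ck.py xc zc dtheta_deg n [scene]
import sys,json,os
from h import *
xc,zc,dt,n=map(float,sys.argv[1:5]);n=int(n)
o=robot.get_obs();R=Ro.from_euler('xyz',o["tool_rot"]).as_matrix()
p=o["tool_pos"]
f=np.radians(5.2);bx=np.array([np.cos(f),np.sin(f),0]);
g=p+R@[0,51,0]  # grasp point
L=json.load(open("log.json")) if os.path.exists("log.json") else []
L.append([float(g@bx),float(g[2])]);json.dump(L,open("log.json","w"))
rx=g@bx-xc;rz=g[2]-zc;th=np.arctan2(rx,rz)
print("t",round(o["t"],2),"g",(g@bx).round(2),g.round(1),"theta",np.degrees(th).round(1),"r",np.hypot(rx,rz).round(2),"rp/yaw",np.degrees(o["tool_rot"]).round(2),"grip",round(o["grip_width"],1))
F=o["contact_force"];tan=np.cos(th)*bx-np.sin(th)*np.array([0,0,1]);rad=np.sin(th)*bx+np.cos(th)*np.array([0,0,1])
print("F tan %.1f rad %.1f y %.1f"%(F@tan,F@rad,F[1]), "torque",o["ft_torque"].round(2))
if len(L)>4:
    A=np.array(L[-12:]);M=np.c_[2*A,np.ones(len(A))];s=np.linalg.lstsq(M,(A**2).sum(1),rcond=None)[0];print("fit c",s[:2].round(2),"r",np.sqrt(s[2]+s[0]**2+s[1]**2).round(2))
    from scipy.optimize import least_squares
    s=least_squares(lambda c:np.hypot(A[:,0]-c[0],A[:,1]-c[1])-30,[xc,zc]).x;print("fit r30",s.round(2))
cur=g;a=th;out=[]
for i in range(n):
    a+=np.radians(dt);tgt=(xc+30*np.sin(a))*bx+np.array([0,0,zc+30*np.cos(a)])
    c2=np.array([cur@bx,cur[2]]);d=(tgt@bx-c2[0])*bx+np.array([0,0,tgt[2]-c2[1]])
    v=R.T@d/1000;out.append("%.4f %.4f %.4f 0"%tuple(v));cur=cur+d
print("; ".join(out))
E
python3 - <<'E'
from h import *
c=robot.camera("wrist");o=robot.get_obs();R=Ro.from_euler('xyz',o["tool_rot"]).as_matrix()
print(o["t"],"hub",atz(c,276,130+250/4,62,o),"shaft",atz(c,200+302/4,130+200/4,62,o),"grip",atz(c,281.2,130+340/4,92,o),"grasp",o["tool_pos"]+R@[0,51,0])
f=np.radians(5.2);bx=np.array([np.cos(f),np.sin(f),0]);print([round(float(atz(c,u,v,z,o)@bx),1) for u,v,z in ((276,192,62),(275.5,180,62),(281.2,215,92))],(o["tool_pos"]+R@[0,51,0])@bx)
E
```

```text
12.075 hub [574.29071619  -2.62570205  62.        ] shaft [573.33508779   5.1583505   62.        ] grip [577.37930911  -6.47492829  92.        ] grasp [578.75902294 -34.30270868  93.81810203]
[571.7, 571.4, 574.4] 573.2681385039558
```

```bash
python3 ck.py 570.5 64 10 4
```

```text
t 12.07 g 573.27 [578.8 -34.3  93.8] theta 5.3 r 29.95 rp/yaw [-91.06  -0.76   5.06] grip 13.2
F tan -0.5 rad 1.9 y 0.1 torque [-0.08 -0.11 -0.02]
0.0051 0.0009 0.0000 0; 0.0049 0.0019 0.0000 0; 0.0045 0.0027 0.0001 0; 0.0039 0.0034 0.0001 0
```

send_rows(rows="0.0052 0.0009 0 0;0.005 0.0019 0 0;0.0045 0.0027 0 0")

```text
t: 12.45
tool_pos: [593.1, -32.1, 139.2]
tool_rot: [-1.589, -0.012, 0.088]
contact_force: [-1.1, -0.3, 0.7]
grip_width: 12.7
```

```bash
python3 ck.py 570.5 64 12 4
```

```text
t 12.45 g 588.34 [593.8 -33.   88.3] theta 36.3 r 30.11 rp/yaw [-91.06  -0.68   5.05] grip 12.7
F tan -1.3 rad -0.1 y -0.3 torque [-0.02  0.24  0.06]
0.0045 0.0044 0.0001 0; 0.0036 0.0051 0.0001 0; 0.0024 0.0058 0.0001 0; 0.0012 0.0062 0.0001 0
```

send_rows(rows="0.0045 0.0044 0 0;0.0036 0.0051 0 0;0.0024 0.0058 0 0;0.0012 0.0062 0 0")

```text
t: 12.95
tool_pos: [605.5, -31.0, 115.9]
tool_rot: [-1.589, -0.01, 0.088]
contact_force: [-2.6, 0.8, 1.0]
grip_width: 13.1
```

```bash
python3 ck.py 570.5 64 15 5
```

```text
t 12.95 g 600.67 [606.1 -31.9  64.9] theta 88.3 r 30.19 rp/yaw [-91.03  -0.56   5.06] grip 13.1
F tan -1.1 rad -2.5 y 0.8 torque [0.04 0.55 0.02]
-0.0011 0.0078 0.0001 0; -0.0029 0.0073 0.0001 0; -0.0046 0.0063 0.0001 0; -0.0061 0.0049 0.0001 0; -0.0072 0.0031 0.0000 0
```

send_rows(rows="-0.0011 0.0078 0 0;-0.0029 0.0073 0 0;-0.0046 0.0063 0 0;-0.0061 0.0049 0 0;-0.0072 0.0031 0 0")

```text
t: 13.58
tool_pos: [584.4, -32.8, 85.9]
tool_rot: [-1.589, -0.014, 0.089]
contact_force: [0.3, 0.4, 7.9]
grip_width: 13.1
```

```bash
python3 ck.py 570.5 64 15 5
```

```text
t 13.57 g 579.68 [585.1 -33.6  34.9] theta 162.5 r 30.48 rp/yaw [-91.03  -0.8    5.09] grip 13.1
F tan -2.7 rad -7.4 y 0.4 torque [ 0.04 -0.06 -0.06]
-0.0079 0.0008 -0.0000 0; -0.0078 -0.0008 -0.0000 0; -0.0073 -0.0028 -0.0001 0; -0.0064 -0.0046 -0.0001 0; -0.0050 -0.0061 -0.0001 0
```

send_rows(rows="-0.0079 0.0005 0 0;-0.0078 -0.001 0 0;-0.0073 -0.0028 0 0;-0.0064 -0.0046 0 0;-0.005 -0.0061 0 0")

```text
t: 14.2
tool_pos: [549.5, -35.9, 99.1]
tool_rot: [-1.587, -0.019, 0.089]
contact_force: [3.1, -0.6, -1.6]
grip_width: 13.1
```

```bash
python3 ck.py 570.5 64 15 5
```

```text
t 14.2 g 544.95 [550.5 -36.7  48.1] theta -121.9 r 30.08 rp/yaw [-90.95  -1.11   5.09] grip 13.1
F tan -3.0 rad -1.7 y -0.6 torque [ 0.04 -0.64  0.02]
fit c [570.65  63.78] r 30.14
fit r30 [570.72  63.78]
-0.0030 -0.0072 -0.0001 0; -0.0011 -0.0077 -0.0001 0; 0.0009 -0.0078 -0.0001 0; 0.0029 -0.0073 -0.0001 0; 0.0047 -0.0063 -0.0001 0
```

send_rows(rows="-0.003 -0.0072 0 0;-0.0011 -0.0077 0 0;0.0009 -0.0078 0 0;0.0029 -0.0073 0 0;0.0047 -0.0063 0 0")

```text
t: 14.82
tool_pos: [554.3, -35.4, 138.4]
tool_rot: [-1.588, -0.023, 0.089]
contact_force: [6.1, -0.6, -9.8]
grip_width: 13.0
```

```bash
python3 ck.py 570.7 63.8 15 5;python3 - <<'E'
from h import *
c=robot.camera("scene");crop(c["img"],230,160,410,310,4,"pics/s20.png")
E
```

```text
t 14.82 g 550.01 [555.6 -36.1  87.5] theta -41.2 r 31.42 rp/yaw [-90.96  -1.35   5.08] grip 13.0
F tan -1.9 rad -11.4 y -0.6 torque [ 0.07 -1.43  0.  ]
fit c [570.26  64.03] r 30.34
fit r30 [570.32  64.13]
0.0075 -0.0031 -0.0000 0; 0.0075 -0.0023 -0.0000 0; 0.0078 -0.0003 0.0000 0; 0.0076 0.0017 0.0000 0; 0.0069 0.0036 0.0001 0
```

View pics/s20.png

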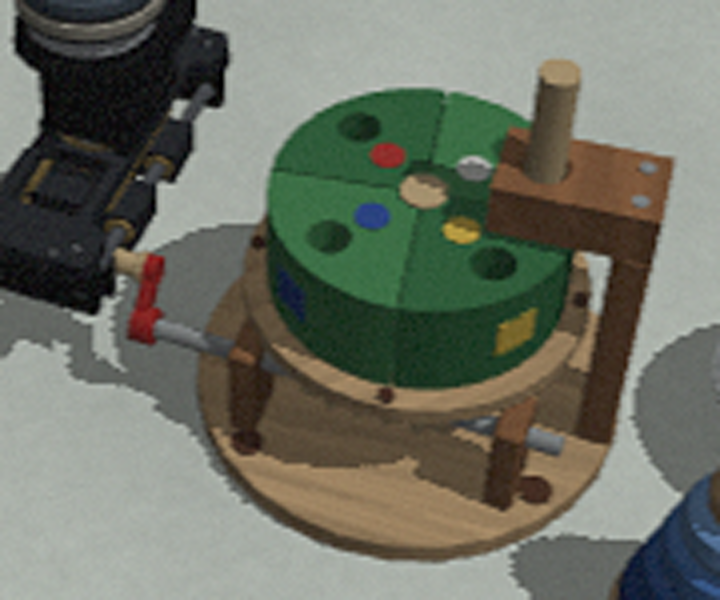

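send_rows(rows="0.0075 -0.0031 0 0;0.0075 -0.002 0 0;0.0078 0 0 0;0.0076 0.002 0 0;0.0069 0.0038 0 0")

```text
t: 15.5
tool_pos: [592.2, -32.2, 139.8]
tool_rot: [-1.589, -0.017, 0.088]
contact_force: [-2.2, -1.0, 0.5]
grip_width: 13.1
```

```bash
python3 ck.py 570.5 64 15 5
```

```text
t 15.5 g 587.67 [593.1 -33.   88.8] theta 34.7 r 30.18 rp/yaw [-91.06  -0.97   5.05] grip 13.1
F tan -2.1 rad -0.9 y -1.0 torque [-0.06  0.41 -0.03]
fit c [570.26  64.02] r 30.34
fit r30 [570.35  64.16]
0.0056 0.0055 0.0001 0; 0.0041 0.0067 0.0001 0; 0.0023 0.0075 0.0001 0; 0.0003 0.0078 0.0001 0; -0.0018 0.0076 0.0001 0
```

send_rows(rows="0.0056 0.0055 0 0;0.0041 0.0067 0 0;0.0023 0.0075 0 0;0.0003 0.0078 0 0;-0.0018 0.0076 0 0")

```text
t: 16.12
tool_pos: [602.5, -31.2, 101.4]
tool_rot: [-1.589, -0.012, 0.088]
contact_force: [-6.1, 0.7, 4.7]
grip_width: 13.1
```

```bash
python3 ck.py 570.5 64 15 5
```

```text
t 16.12 g 597.84 [603.2 -32.1  50.5] theta 116.4 r 30.51 rp/yaw [-91.02  -0.68   5.07] grip 13.1
F tan -1.5 rad -7.4 y 0.7 torque [-0.    1.16  0.01]
fit c [570.34  63.96] r 30.38
fit r30 [570.53  64.07]
-0.0049 0.0062 0.0001 0; -0.0060 0.0051 0.0001 0; -0.0071 0.0034 0.0000 0; -0.0077 0.0014 0.0000 0; -0.0078 -0.0006 -0.0000 0
```

send_rows(rows="-0.005 0.006 0 0;-0.0062 0.0048 0 0;-0.0072 0.003 0 0;-0.0077 0.001 0 0;-0.0078 -0.001 0 0")

```text
t: 16.75
tool_pos: [570.4, -34.3, 85.8]
tool_rot: [-1.586, -0.022, 0.089]
contact_force: [1.0, 0.9, -6.6]
grip_width: 12.7
```

```bash
python3 ck.py 570.5 64 15 5
```

```text
t 16.75 g 566.1 [571.6 -35.   34.9] theta -171.4 r 29.48 rp/yaw [-90.9   -1.25   5.08] grip 12.7
F tan -2.0 rad 6.4 y 0.9 torque [ 0.13 -0.44 -0.01]
fit c [570.41  64.14] r 30.25
fit r30 [570.53  64.15]
-0.0076 -0.0018 -0.0000 0; -0.0066 -0.0042 -0.0001 0; -0.0053 -0.0058 -0.0001 0; -0.0036 -0.0069 -0.0001 0; -0.0017 -0.0076 -0.0001 0
```

send_rows(rows="-0.0076 -0.0018 0 0;-0.0066 -0.004 0 0;-0.0053 -0.0058 0 0;-0.0036 -0.0069 0 0;-0.0015 -0.0076 0 0")

```text
t: 17.38
tool_pos: [544.4, -36.3, 114.2]
tool_rot: [-1.587, -0.025, 0.089]
contact_force: [3.6, -0.6, -3.5]
grip_width: 12.8
```

```bash
python3 ck.py 570.5 64 15 5
```

```text
t 17.38 g 540.13 [545.7 -37.   63.3] theta -91.4 r 30.38 rp/yaw [-90.94  -1.45   5.08] grip 12.8
F tan -3.6 rad -3.4 y -0.6 torque [ 0.01 -0.9  -0.04]
fit c [570.4   64.14] r 30.25
fit r30 [570.45  64.16]
0.0014 -0.0078 -0.0001 0; 0.0030 -0.0072 -0.0001 0; 0.0048 -0.0062 -0.0001 0; 0.0062 -0.0048 -0.0001 0; 0.0072 -0.0030 -0.0000 0
```

send_rows(rows="0.0014 -0.0078 0 0;0.0032 -0.007 0 0;0.005 -0.006 0 0;0.0063 -0.0046 0 0;0.0073 -0.0027 0 0")

```text
t: 18.0
tool_pos: [565.0, -34.6, 143.5]
tool_rot: [-1.588, -0.017, 0.088]
contact_force: [-1.7, -1.8, -1.4]
grip_width: 12.9
```

```bash
python3 ck.py 570.5 64 15 5
```

```text
t 18.0 g 560.45 [566.  -35.4  92.5] theta -19.4 r 30.22 rp/yaw [-90.98  -0.99   5.05] grip 12.9
F tan -2.3 rad -0.7 y -1.8 torque [-0.16  0.38 -0.05]
fit c [570.42  64.12] r 30.24
fit r30 [570.44  64.17]
0.0078 -0.0013 -0.0000 0; 0.0078 0.0006 0.0000 0; 0.0074 0.0026 0.0001 0; 0.0065 0.0044 0.0001 0; 0.0051 0.0059 0.0001 0
```

send_rows(rows="0.0078 -0.0012 0 0;0.0078 0.0007 0 0;0.0074 0.0026 0 0;0.0065 0.0044 0 0;0.0051 0.0059 0 0")

```text
t: 18.62
tool_pos: [600.8, -31.5, 131.1]
tool_rot: [-1.589, -0.013, 0.088]
contact_force: [-4.4, -0.5, 0.8]
grip_width: 12.9
```

```bash
python3 ck.py 570.5 64 15 5;python3 - <<'E'
from h import *
c=robot.camera("scene");crop(c["img"],230,160,410,310,4,"pics/s21.png")
c=robot.camera("top");crop(c["img"],190,160,340,280,4,"pics/t21.png")
E
```

```text
t 18.62 g 596.15 [601.6 -32.3  80.1] theta 57.9 r 30.27 rp/yaw [-91.02  -0.74   5.04] grip 12.9
F tan -3.1 rad -3.3 y -0.5 torque [-0.04  0.71  0.01]
fit c [570.42  64.12] r 30.24
fit r30 [570.48  64.18]
0.0029 0.0073 0.0001 0; 0.0012 0.0077 0.0001 0; -0.0008 0.0078 0.0001 0; -0.0028 0.0073 0.0001 0; -0.0046 0.0063 0.0001 0
```

View pics/s21.png

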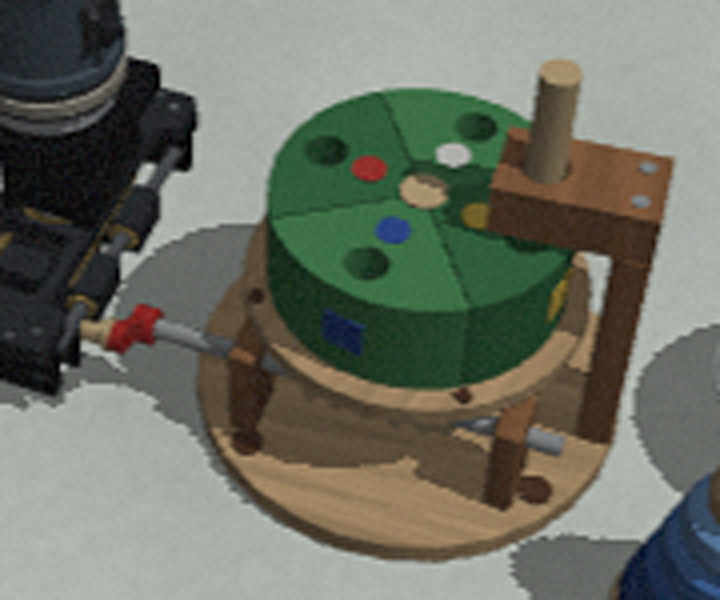

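View pics/t21.png

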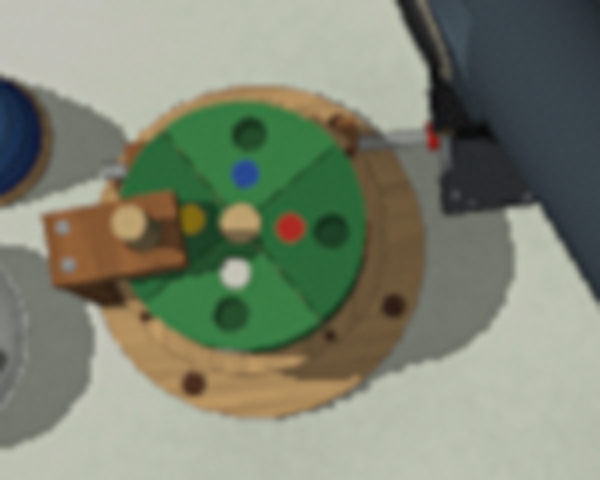

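send_rows(rows="0.003 0.0073 0 0;0.0012 0.0077 0 0;-0.0008 0.0078 0 0;-0.0028 0.0073 0 0;-0.0047 0.0063 0 0")

```text
t: 19.35
tool_pos: [596.5, -31.7, 92.8]
tool_rot: [-1.588, -0.012, 0.088]
contact_force: [-5.5, -0.1, 9.0]
grip_width: 13.0
```

```bash
python3 ck.py 570.5 64.1 15 5
```

```text
t 19.35 g 591.74 [597.2 -32.6  41.8] theta 136.4 r 30.79 rp/yaw [-91.    -0.66   5.06] grip 13.0
F tan -2.2 rad -10.3 y -0.1 torque [-0.06  1.17  0.01]
fit c [570.48  64.11] r 30.32
fit r30 [570.58  64.12]
-0.0069 0.0040 0.0001 0; -0.0073 0.0027 0.0000 0; -0.0078 0.0007 -0.0000 0; -0.0077 -0.0013 -0.0000 0; -0.0071 -0.0033 -0.0001 0
```

send_rows(rows="-0.0069 0.004 0 0;-0.0073 0.0025 0 0;-0.0078 0.0005 0 0;-0.0077 -0.0015 0 0")

```text
t: 19.85
tool_pos: [569.4, -34.3, 86.1]
tool_rot: [-1.586, -0.022, 0.089]
contact_force: [1.4, 0.1, -7.1]
grip_width: 12.9
```

```bash
python3 ck.py 570.5 64.1 10 5
```

```text
t 19.85 g 565.11 [570.6 -35.   35.1] theta -169.5 r 29.48 rp/yaw [-90.89  -1.27   5.07] grip 12.9
F tan -2.6 rad 6.7 y 0.1 torque [ 0.01 -0.25 -0.08]
fit c [570.55  64.26] r 30.29
fit r30 [570.6  64.2]
-0.0051 -0.0010 -0.0000 0; -0.0047 -0.0024 -0.0000 0; -0.0042 -0.0031 -0.0001 0; -0.0036 -0.0038 -0.0001 0; -0.0029 -0.0044 -0.0001 0
```

send_rows(rows="-0.0051 -0.001 0 0;-0.0047 -0.0024 0 0;-0.0042 -0.0031 0 0;-0.0036 -0.0038 0 0;-0.0029 -0.0044 0 0")

```text
t: 20.48
tool_pos: [547.6, -36.1, 102.0]
tool_rot: [-1.587, -0.024, 0.089]
contact_force: [2.7, -1.0, -1.4]
grip_width: 12.9
```

```bash
python3 ck.py 570.5 64.1 10 5
```

```text
t 20.48 g 543.33 [548.9 -36.8  51.1] theta -115.7 r 30.14 rp/yaw [-90.91  -1.37   5.08] grip 12.9
F tan -2.4 rad -1.8 y -1.0 torque [-0.08 -0.52 -0.  ]
fit c [570.58  64.27] r 30.3
fit r30 [570.54  64.18]
-0.0016 -0.0050 -0.0001 0; -0.0008 -0.0052 -0.0001 0; 0.0001 -0.0052 -0.0001 0; 0.0010 -0.0051 -0.0001 0; 0.0018 -0.0049 -0.0001 0
```

send_rows(rows="-0.0016 -0.005 0 0;-0.0008 -0.0052 0 0;0.0001 -0.0052 0 0")

```text
t: 20.85
tool_pos: [544.7, -36.3, 118.6]
tool_rot: [-1.587, -0.024, 0.089]
contact_force: [2.2, -0.0, -2.7]
grip_width: 13.0
```

```bash
python3 ck.py 570.5 64.1 8 4;python3 - <<'E'
from h import *
c=robot.camera("scene");crop(c["img"],230,160,410,310,4,"pics/s22.png")
c=robot.camera("top");crop(c["img"],190,160,340,280,4,"pics/t22.png")
E
```

```text
t 20.85 g 540.4 [546.  -37.   67.6] theta -83.3 r 30.3 rp/yaw [-90.93  -1.39   5.08] grip 13.0
F tan -2.4 rad -2.5 y -0.0 torque [-0.12 -0.58 -0.01]
fit c [570.54  64.34] r 30.27
fit r30 [570.46  64.3 ]
0.0012 -0.0041 -0.0001 0; 0.0014 -0.0039 -0.0001 0; 0.0020 -0.0037 -0.0001 0; 0.0025 -0.0034 -0.0001 0
```

View pics/s22.png

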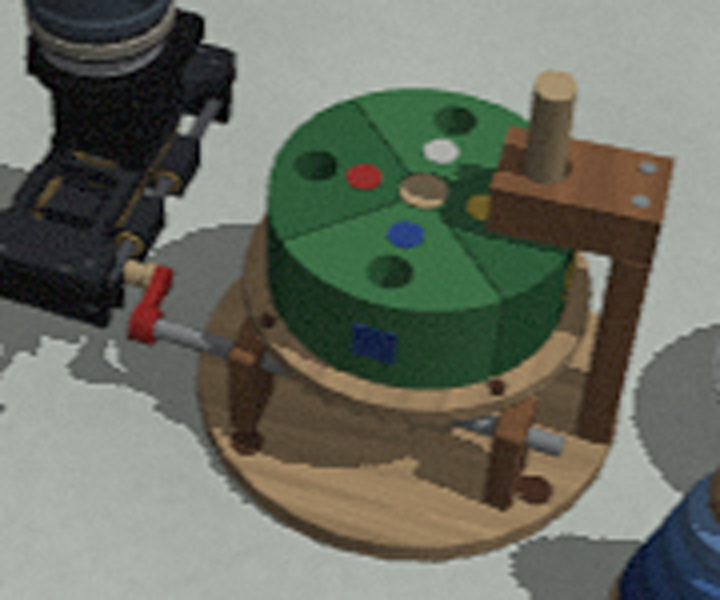

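View pics/t22.png

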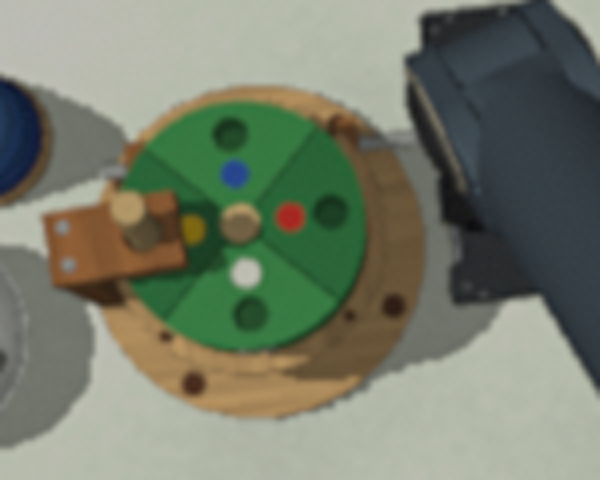

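send_rows(rows="0.0011 -0.003 0 0;0.0009 -0.003 0 0")

```text
t: 21.2
tool_pos: [546.2, -36.2, 124.7]
tool_rot: [-1.587, -0.023, 0.088]
contact_force: [1.4, -1.1, -2.2]
grip_width: 13.1
```

```bash
python3 ck.py 570.5 64.2 8 4;python3 - <<'E'
from h import *
c=robot.camera("scene");crop(c["img"],230,160,410,310,4,"pics/s23.png")
E
```

```text
t 21.2 g 541.79 [547.4 -36.9  73.7] theta -71.6 r 30.25 rp/yaw [-90.95  -1.3    5.06] grip 13.1
F tan -1.7 rad -1.9 y -1.1 torque [-0.08 -0.41  0.01]
fit c [570.55  64.35] r 30.27
fit r30 [570.46  64.33]
0.0019 -0.0037 -0.0001 0; 0.0022 -0.0036 -0.0001 0; 0.0027 -0.0032 -0.0000 0; 0.0031 -0.0028 -0.0000 0
```

View pics/s23.png

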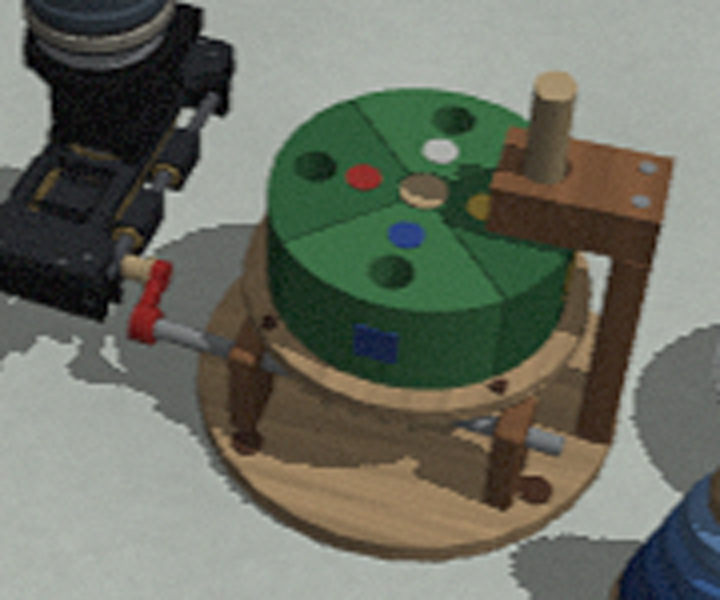

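send_rows(rows="0.0013 -0.0028 0 0;0.0015 -0.0027 0 0;0.0018 -0.0026 0 0")

```text
t: 21.62
tool_pos: [550.5, -35.8, 133.1]
tool_rot: [-1.587, -0.022, 0.088]
contact_force: [1.9, -0.7, -4.2]
grip_width: 12.8
```

```bash
python3 ck.py 570.5 64.2 8 4;python3 - <<'E'
from h import *
c=robot.camera("scene");crop(c["img"],230,160,410,310,4,"pics/s24.png")
E
```

```text
t 21.62 g 546.09 [551.7 -36.6  82.1] theta -53.7 r 30.29 rp/yaw [-90.95  -1.24   5.06] grip 12.8
F tan -2.3 rad -3.9 y -0.7 torque [-0.16 -0.38 -0.03]
fit c [570.59  64.25] r 30.21
fit r30 [570.51  64.23]
0.0030 -0.0030 -0.0000 0; 0.0032 -0.0027 -0.0000 0; 0.0035 -0.0022 -0.0000 0; 0.0038 -0.0017 -0.0000 0
```

View pics/s24.png

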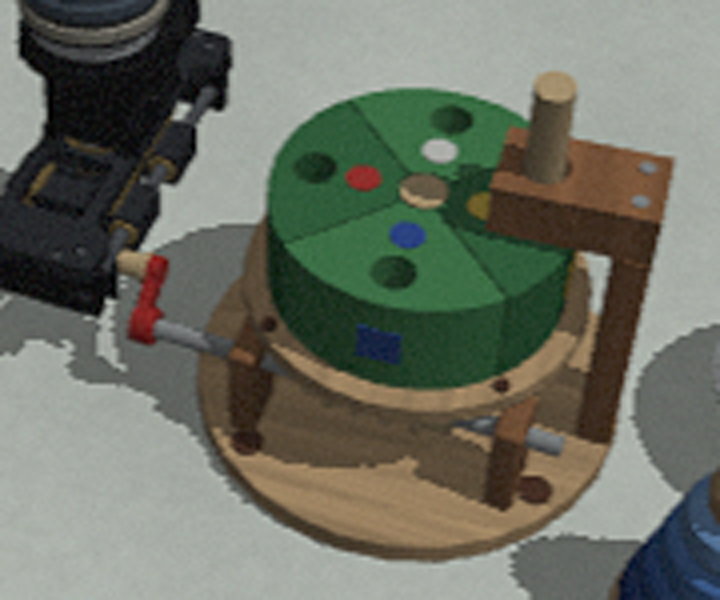

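send_rows(rows="0.0022 -0.0024 0 0;0.0024 -0.0021 0 0;0.0026 -0.0018 0 0")

```text
t: 22.05
tool_pos: [557.3, -35.2, 139.7]
tool_rot: [-1.588, -0.02, 0.088]
contact_force: [-0.1, -0.8, -3.8]
grip_width: 13.1
```

```bash
python3 ck.py 570.5 64.2 8 4;python3 - <<'E'
from h import *
c=robot.camera("scene");crop(c["img"],230,160,410,310,4,"pics/s25.png")
c=robot.camera("top");crop(c["img"],190,160,340,280,4,"pics/t25.png")
E
```

```text
t 22.05 g 552.86 [558.4 -36.   88.8] theta -35.7 r 30.24 rp/yaw [-90.97  -1.13   5.06] grip 13.1
F tan -2.4 rad -3.0 y -0.8 torque [-0.18 -0.1   0.02]
fit c [570.65  64.32] r 30.26
fit r30 [570.5   64.27]
0.0037 -0.0019 -0.0000 0; 0.0039 -0.0016 -0.0000 0; 0.0041 -0.0011 -0.0000 0; 0.0042 -0.0005 0.0000 0
```

View pics/s25.png

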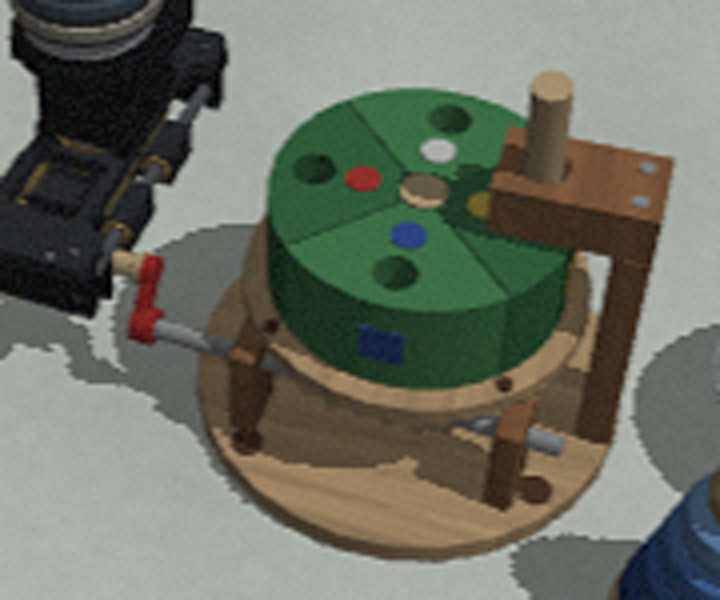

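View pics/t25.png

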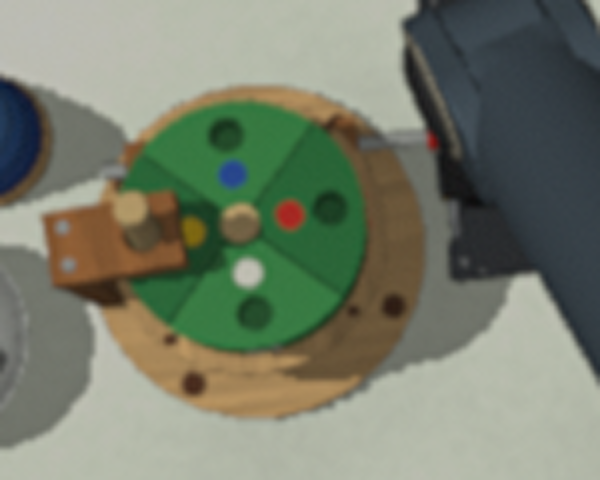

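send_rows(rows="0.0026 -0.0016 0 0;0.0028 -0.0013 0 0;0.003 -0.001 0 0")

```text
t: 22.52
tool_pos: [565.2, -34.5, 143.7]
tool_rot: [-1.588, -0.018, 0.088]
contact_force: [-1.8, -0.9, -3.6]
grip_width: 12.8
```

```bash
python3 ck.py 570.5 64.2 8 4;python3 - <<'E'
from h import *
c=robot.camera("scene");crop(c["img"],230,160,410,310,4,"pics/s26.png")
E
```

```text
t 22.52 g 560.68 [566.2 -35.3  92.7] theta -19.0 r 30.14 rp/yaw [-90.98  -1.01   5.06] grip 12.8
F tan -3.0 rad -2.8 y -0.9 torque [-0.17  0.18 -0.02]
fit c [570.56  64.3 ] r 30.19
fit r30 [570.42  64.31]
0.0041 -0.0009 -0.0000 0; 0.0042 -0.0004 0.0000 0; 0.0042 0.0001 0.0000 0; 0.0041 0.0007 0.0000 0
```

View pics/s26.png

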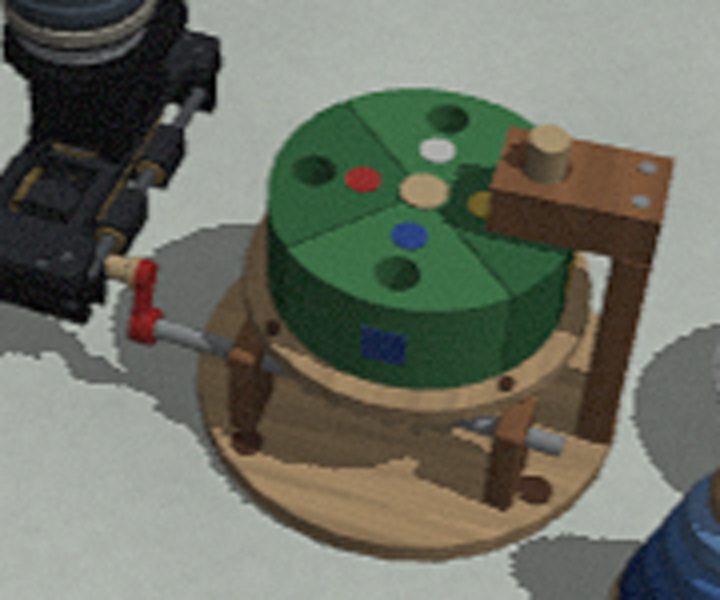

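send_rows(rows="0 0 0 0")

```text
t: 22.7
tool_pos: [565.8, -34.5, 143.9]
tool_rot: [-1.588, -0.018, 0.088]
contact_force: [-2.1, -0.4, -4.2]
grip_width: 13.0
```

```bash
python3 ck.py 570.5 64.2 4 2
```

```text
t 22.7 g 561.27 [566.8 -35.3  92.9] theta -17.8 r 30.15 rp/yaw [-90.98  -1.05   5.05] grip 13.0
F tan -3.3 rad -3.3 y -0.4 torque [-0.2   0.12  0.04]
fit c [570.57  64.19] r 30.25
fit r30 [570.4   64.27]
0.0021 -0.0004 -0.0000 0; 0.0021 -0.0004 -0.0000 0
```

send_rows(rows="0 -0.001 0 0")

```text
t: 22.82
tool_pos: [565.6, -34.4, 144.5]
tool_rot: [-1.588, -0.018, 0.088]
contact_force: [1.8, -1.1, -9.5]
grip_width: 12.9
```

```bash
python3 ck.py 570.5 64.2 4 2
```

```text
t 22.82 g 561.09 [566.6 -35.2  93.5] theta -17.8 r 30.75 rp/yaw [-90.96  -1.04   5.05] grip 12.9
F tan -1.3 rad -9.6 y -1.1 torque [-0.06 -0.36 -0.03]
fit c [570.62  64.27] r 30.27
fit r30 [570.46  64.38]
0.0022 0.0002 0.0000 0; 0.0021 -0.0004 -0.0000 0
```

send_rows(rows="0.0008 0.0002 0 0;0.0009 -0.0002 0 0;0.0009 -0.0002 0 0;0.0009 -0.0002 0 0;0.0009 -0.0002 0 0")

```text
t: 23.45
tool_pos: [569.3, -34.1, 144.9]
tool_rot: [-1.588, -0.016, 0.088]
contact_force: [-1.3, -0.6, -4.6]
grip_width: 13.1
```

```bash
python3 ck.py 570.5 64.3 2 5
```

```text
t 23.45 g 564.71 [570.2 -34.9  93.9] theta -11.1 r 30.18 rp/yaw [-90.97  -0.91   5.06] grip 13.1
F tan -2.2 rad -4.2 y -0.6 torque [-0.22  0.21 -0.01]
fit c [570.63  64.3 ] r 30.28
fit r30 [570.46  64.42]
0.0011 0.0000 0.0000 0; 0.0010 -0.0001 0.0000 0; 0.0010 -0.0001 0.0000 0; 0.0010 -0.0001 0.0000 0; 0.0010 -0.0000 0.0000 0
```

send_rows(rows="0.0009 0 0 0;0.0009 -0.0001 0 0;0.0009 -0.0001 0 0;0.0009 -0.0001 0 0;0.0009 0 0 0")

```text
t: 24.08
tool_pos: [573.7, -33.8, 145.3]
tool_rot: [-1.588, -0.015, 0.088]
contact_force: [-2.5, -1.2, -3.3]
grip_width: 13.2
```

```bash
python3 ck.py 570.5 64.3 2 5;python3 - <<'E'
from h import *
c=robot.camera("scene");crop(c["img"],230,160,410,310,4,"pics/s27.png")
E
```

```text
t 24.07 g 569.06 [574.6 -34.6  94.3] theta -2.8 r 30.07 rp/yaw [-90.99  -0.84   5.05] grip 13.2
F tan -2.8 rad -3.2 y -1.2 torque [-0.26  0.32  0.04]
fit c [570.73  64.29] r 30.33
fit r30 [570.43  64.39]
0.0010 0.0000 0.0000 0; 0.0010 0.0000 0.0000 0; 0.0010 0.0001 0.0000 0; 0.0010 0.0001 0.0000 0; 0.0010 0.0001 0.0000 0
```

View pics/s27.png

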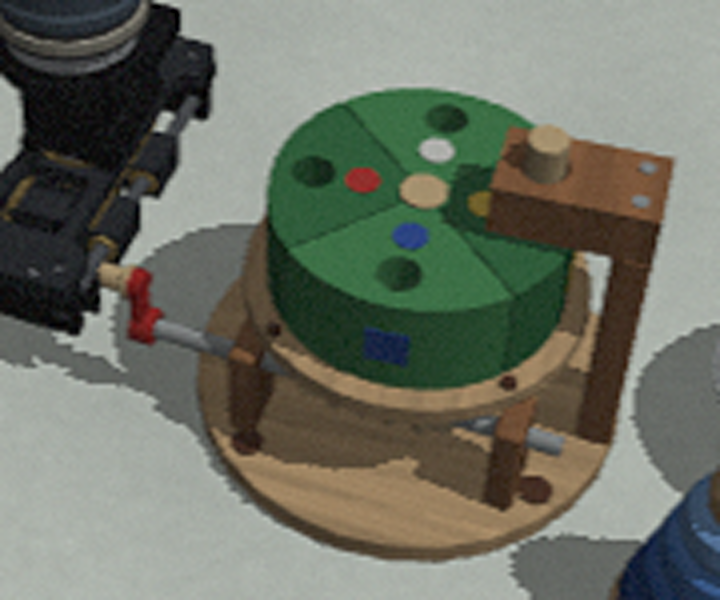

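send_rows(rows="0.00095 0 0 0;0.00095 0 0 0;0.00095 0.0001 0 0;0.00095 0.0001 0 0;0.00095 0.0001 0 0")

```text
t: 24.75
tool_pos: [578.7, -33.4, 145.2]
tool_rot: [-1.588, -0.014, 0.088]
contact_force: [-2.4, -1.2, -2.9]
grip_width: 13.1
```

```bash
python3 ck.py 570.5 64.3 2 5
```

```text
t 24.75 g 573.98 [579.5 -34.2  94.2] theta 6.6 r 30.08 rp/yaw [-91.    -0.82   5.05] grip 13.1
F tan -2.1 rad -3.2 y -1.2 torque [-0.23  0.39  0.03]
fit c [570.15  64.52] r 29.89
fit r30 [570.28  64.46]
0.0010 0.0002 0.0000 0; 0.0010 0.0002 0.0000 0; 0.0010 0.0002 0.0000 0; 0.0010 0.0003 0.0000 0; 0.0010 0.0003 0.0000 0
```

send_rows(rows="0.00095 0.0001 0 0;0.00095 0.0002 0 0;0.00095 0.0002 0 0;0.00095 0.0002 0 0;0.00093 0.0002 0 0")

```text
t: 25.38
tool_pos: [583.4, -33.0, 144.2]
tool_rot: [-1.588, -0.013, 0.088]
contact_force: [-2.8, -1.3, -2.9]
grip_width: 12.9
```

```bash
python3 ck.py 570.5 64.3 2 5
```

```text
t 25.38 g 578.7 [584.2 -33.8  93.2] theta 15.8 r 30.08 rp/yaw [-91.    -0.77   5.05] grip 12.9
F tan -2.0 rad -3.6 y -1.3 torque [-0.26  0.52 -0.02]
fit c [570.31  64.37] r 30.06
fit r30 [570.26  64.42]
0.0010 0.0004 0.0000 0; 0.0010 0.0004 0.0000 0; 0.0010 0.0004 0.0000 0; 0.0010 0.0004 0.0000 0; 0.0009 0.0005 0.0000 0
```

send_rows(rows="0.00092 0.0003 0 0;0.00092 0.0003 0 0;0.0009 0.0004 0 0;0.0009 0.0004 0 0;0.00088 0.0004 0 0")

```text
t: 26.0
tool_pos: [588.1, -32.5, 142.5]
tool_rot: [-1.588, -0.013, 0.088]
contact_force: [-3.2, -1.5, -1.8]
grip_width: 13.0
```

```bash
python3 ck.py 570.5 64.3 2 5
```

```text
t 26.0 g 583.42 [588.9 -33.4  91.5] theta 25.4 r 30.08 rp/yaw [-91.01  -0.75   5.05] grip 13.0
F tan -2.3 rad -3.0 y -1.5 torque [-0.23  0.6   0.06]
fit c [570.31  64.41] r 30.03
fit r30 [570.29  64.44]
0.0009 0.0006 0.0000 0; 0.0009 0.0005 0.0000 0; 0.0009 0.0005 0.0000 0; 0.0009 0.0006 0.0000 0; 0.0009 0.0006 0.0000 0
```

send_rows(rows="0.00086 0.00045 0 0;0.00085 0.0005 0 0;0.00082 0.0005 0 0;0.0008 0.0005 0 0;0.0008 0.00055 0 0")

```text
t: 26.62
tool_pos: [592.5, -32.1, 139.9]
tool_rot: [-1.588, -0.013, 0.088]
contact_force: [-3.8, -0.3, -1.1]
grip_width: 13.0
```

```bash
python3 ck.py 570.5 64.3 2 5;python3 - <<'E'
from h import *
c=robot.camera("scene");crop(c["img"],230,160,410,310,4,"pics/s28.png")
E
```

```text
t 26.62 g 587.77 [593.2 -33.   88.9] theta 35.0 r 30.09 rp/yaw [-91.01  -0.73   5.05] grip 13.0
F tan -2.5 rad -3.1 y -0.3 torque [-0.24  0.61  0.03]
fit c [570.34  64.42] r 30.03
fit r30 [570.33  64.46]
0.0008 0.0007 0.0000 0; 0.0008 0.0007 0.0000 0; 0.0008 0.0007 0.0000 0; 0.0008 0.0007 0.0000 0; 0.0007 0.0007 0.0000 0
```

View pics/s28.png

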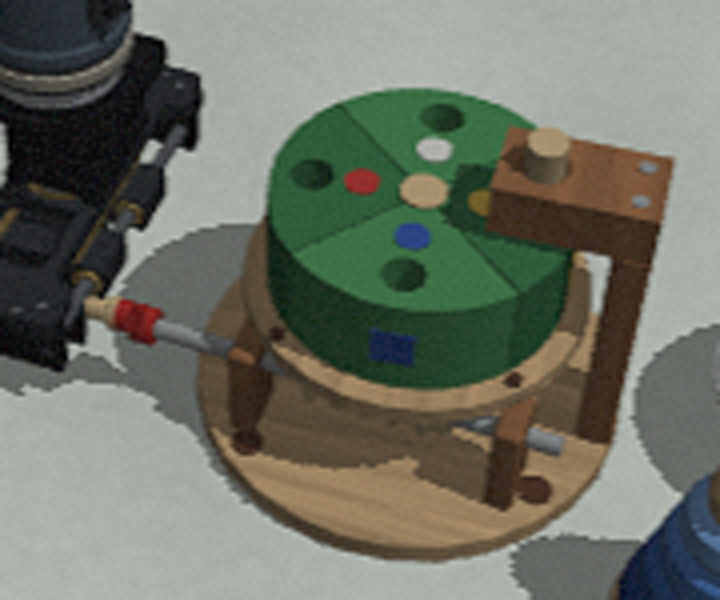

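send_rows(rows="0.00076 0.00062 0 0;0.00075 0.00064 0 0;0.00073 0.00066 0 0;0.0007 0.0007 0 0;0.00068 0.0007 0 0")

```text
t: 27.3
tool_pos: [596.5, -31.8, 136.6]
tool_rot: [-1.588, -0.013, 0.088]
contact_force: [-3.8, -1.4, -1.4]
grip_width: 13.3
```

```bash
python3 ck.py 570.4 64.4 2 5
```

```text
t 27.3 g 591.77 [597.2 -32.6  85.6] theta 45.2 r 30.11 rp/yaw [-91.01  -0.74   5.05] grip 13.3
F tan -1.8 rad -3.8 y -1.4 torque [-0.23  0.66 -0.01]
fit c [570.38  64.33] r 30.12
fit r30 [570.37  64.46]
0.0006 0.0008 0.0000 0; 0.0007 0.0008 0.0000 0; 0.0007 0.0008 0.0000 0; 0.0006 0.0008 0.0000 0; 0.0006 0.0009 0.0000 0
```

send_rows(rows="0.00065 0.00072 0 0;0.00062 0.00074 0 0;0.0006 0.00076 0 0;0.00058 0.00078 0 0;0.00055 0.0008 0 0")

```text
t: 27.92
tool_pos: [599.7, -31.5, 132.7]
tool_rot: [-1.588, -0.013, 0.088]
contact_force: [-4.8, -1.1, 0.2]
grip_width: 13.0
```

```bash
python3 ck.py 570.4 64.4 2 5
```

```text
t 27.93 g 595.08 [600.5 -32.4  81.7] theta 54.9 r 30.17 rp/yaw [-91.01  -0.74   5.05] grip 13.0
F tan -2.9 rad -3.8 y -1.1 torque [-0.24  0.7   0.04]
fit c [570.38  64.15] r 30.29
fit r30 [570.44  64.47]
0.0004 0.0010 0.0000 0; 0.0005 0.0009 0.0000 0; 0.0005 0.0009 0.0000 0; 0.0005 0.0009 0.0000 0; 0.0004 0.0009 0.0000 0
```

send_rows(rows="0.00048 0.00084 0 0;0.00046 0.00086 0 0;0.00042 0.00087 0 0;0.0004 0.00088 0 0;0.00037 0.0009 0 0")

```text
t: 28.55
tool_pos: [602.3, -31.3, 128.4]
tool_rot: [-1.588, -0.013, 0.088]
contact_force: [-4.2, -1.2, 0.7]
grip_width: 12.9
```

```bash
python3 ck.py 570.4 64.4 2 5
```

```text
t 28.55 g 597.67 [603.1 -32.1  77.4] theta 64.6 r 30.2 rp/yaw [-91.01  -0.77   5.05] grip 12.9
F tan -2.5 rad -3.6 y -1.2 torque [-0.18  0.68  0.09]
fit c [570.26  63.86] r 30.57
fit r30 [570.47  64.47]
0.0002 0.0010 0.0000 0; 0.0004 0.0010 0.0000 0; 0.0004 0.0010 0.0000 0; 0.0003 0.0010 0.0000 0; 0.0003 0.0010 0.0000 0
```

send_rows(rows="0.00034 0.0009 0 0;0.0003 0.0009 0 0;0.00027 0.0009 0 0;0.00024 0.00093 0 0;0.0002 0.00095 0 0")

```text
t: 29.18
tool_pos: [604.1, -31.1, 123.8]
tool_rot: [-1.588, -0.014, 0.088]
contact_force: [-4.1, -1.0, 1.3]
grip_width: 13.1
```

```bash
python3 ck.py 570.4 64.4 2 5;python3 - <<'E'
from h import *
c=robot.camera("scene");crop(c["img"],230,160,410,310,4,"pics/s29.png")
E
```

```text
t 29.18 g 599.48 [604.9 -32.   72.8] theta 73.9 r 30.26 rp/yaw [-91.01  -0.81   5.05] grip 13.1
F tan -2.4 rad -3.6 y -1.0 torque [-0.13  0.66 -0.04]
fit c [570.15  63.74] r 30.72
fit r30 [570.5   64.48]
0.0000 0.0011 0.0000 0; 0.0002 0.0010 0.0000 0; 0.0002 0.0010 0.0000 0; 0.0002 0.0010 0.0000 0; 0.0001 0.0010 0.0000 0
```

View pics/s29.png

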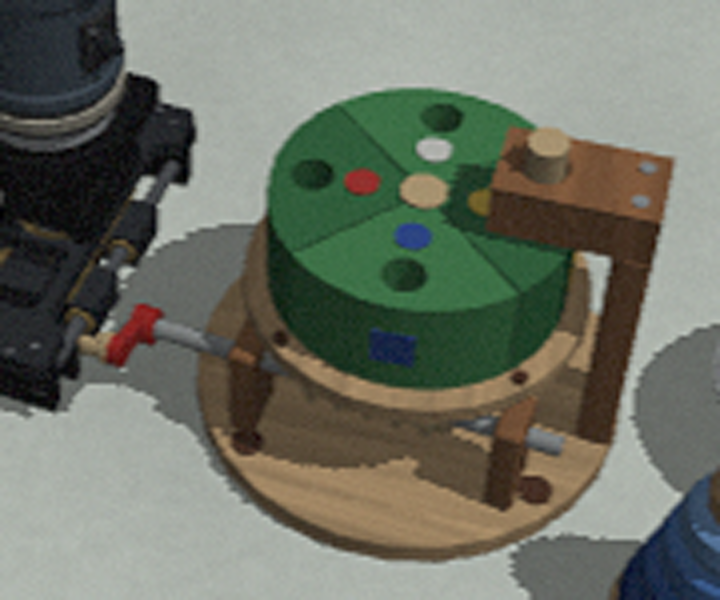

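send_rows(rows="0.00018 0.00093 0 0;0.00016 0.00095 0 0;0.00013 0.00095 0 0;0.0001 0.00095 0 0;0.00007 0.00095 0 0")

```text
t: 29.85
tool_pos: [605.1, -31.1, 118.9]
tool_rot: [-1.588, -0.015, 0.088]
contact_force: [-4.1, -1.1, 0.6]
grip_width: 13.3
```

```bash
python3 ck.py 570.4 64.4 2 5
```

```text
t 29.85 g 600.5 [605.9 -31.9  67.9] theta 83.3 r 30.31 rp/yaw [-91.01  -0.84   5.05] grip 13.3
F tan -1.1 rad -4.1 y -1.1 torque [-0.17  0.72 -0.01]
fit c [570.    63.64] r 30.87
fit r30 [570.53  64.49]
-0.0002 0.0011 0.0000 0; 0.0001 0.0010 0.0000 0; 0.0000 0.0010 0.0000 0; -0.0000 0.0010 0.0000 0; -0.0001 0.0010 0.0000 0
```

send_rows(rows="0.00002 0.00095 0 0;0 0.00095 0 0;-0.00003 0.00095 0 0;-0.00006 0.00095 0 0;-0.0001 0.00095 0 0")

```text
t: 30.48
tool_pos: [605.2, -31.1, 114.1]
tool_rot: [-1.588, -0.015, 0.088]
contact_force: [-4.1, -1.3, 1.4]
grip_width: 13.0
```

```bash
python3 ck.py 570.4 64.4 2 5
```

```text
t 30.48 g 600.72 [606.1 -31.9  63.1] theta 92.5 r 30.35 rp/yaw [-91.    -0.88   5.05] grip 13.0
F tan -1.2 rad -4.3 y -1.3 torque [-0.12  0.67 -0.03]
fit c [570.39  64.05] r 30.36
fit r30 [570.66  64.36]
-0.0004 0.0010 0.0000 0; -0.0001 0.0010 0.0000 0; -0.0002 0.0010 0.0000 0; -0.0002 0.0010 0.0000 0; -0.0002 0.0010 0.0000 0
```

send_rows(rows="-0.0002 0.00095 0 0;-0.0002 0.00095 0 0;-0.0002 0.00093 0 0;-0.00022 0.00093 0 0;-0.00025 0.00092 0 0")

```text
t: 31.1
tool_pos: [604.7, -31.1, 109.5]
tool_rot: [-1.588, -0.017, 0.088]
contact_force: [-3.8, -0.7, 1.4]
grip_width: 13.0
```

```bash
python3 ck.py 570.5 64.3 2 5
```

```text
t 31.1 g 600.21 [605.6 -31.9  58.5] theta 101.1 r 30.28 rp/yaw [-91.    -0.96   5.05] grip 13.0
F tan -0.7 rad -4.1 y -0.7 torque [-0.18  0.61 -0.03]
fit c [570.48  64.11] r 30.26
fit r30 [570.71  64.31]
-0.0005 0.0010 0.0000 0; -0.0003 0.0010 0.0000 0; -0.0003 0.0010 0.0000 0; -0.0003 0.0010 0.0000 0; -0.0004 0.0010 0.0000 0
```

send_rows(rows="-0.00034 0.0009 0 0;-0.00034 0.0009 0 0;-0.00038 0.00088 0 0;-0.00042 0.00087 0 0;-0.00044 0.00085 0 0")

```text
t: 31.72
tool_pos: [603.4, -31.2, 105.2]
tool_rot: [-1.588, -0.019, 0.088]
contact_force: [-2.4, -0.4, 2.2]
grip_width: 13.0
```

```bash
python3 ck.py 570.5 64.3 2 5
```

```text
t 31.73 g 599.06 [604.5 -32.   54.2] theta 109.5 r 30.3 rp/yaw [-90.99  -1.06   5.05] grip 13.0
F tan -1.3 rad -3.0 y -0.4 torque [-0.14  0.56 -0.03]
fit c [570.47  64.11] r 30.27
fit r30 [570.73  64.28]
-0.0007 0.0009 0.0000 0; -0.0004 0.0010 0.0000 0; -0.0005 0.0009 0.0000 0; -0.0005 0.0009 0.0000 0; -0.0005 0.0009 0.0000 0
```

send_rows(rows="-0.0005 0.00084 0 0;-0.0005 0.00082 0 0;-0.00052 0.0008 0 0;-0.00055 0.0008 0 0;-0.00058 0.00078 0 0")

```text
t: 32.35
tool_pos: [601.7, -31.4, 101.3]
tool_rot: [-1.588, -0.021, 0.088]
contact_force: [-2.0, -0.9, 3.1]
grip_width: 12.9
```

```bash
python3 ck.py 570.5 64.3 2 5
```

```text
t 32.35 g 597.41 [602.8 -32.1  50.3] theta 117.4 r 30.32 rp/yaw [-90.98  -1.2    5.05] grip 12.9
F tan -1.8 rad -3.3 y -0.9 torque [-0.18  0.41 -0.07]
fit c [570.49  64.12] r 30.25
fit r30 [570.75  64.23]
-0.0008 0.0008 0.0000 0; -0.0005 0.0009 0.0000 0; -0.0006 0.0009 0.0000 0; -0.0006 0.0009 0.0000 0; -0.0006 0.0008 0.0000 0
```

send_rows(rows="-0.0006 0.00075 0 0;-0.0006 0.00073 0 0;-0.00064 0.0007 0 0;-0.00066 0.0007 0 0;-0.0007 0.00068 0 0")

```text
t: 32.98
tool_pos: [599.4, -31.6, 97.9]
tool_rot: [-1.588, -0.024, 0.088]
contact_force: [-1.7, -0.5, 2.1]
grip_width: 13.0
```

```bash
python3 ck.py 570.5 64.3 2 5;python3 - <<'E'
from h import *
c=robot.camera("scene");crop(c["img"],230,160,410,310,4,"pics/s30.png")
E
```

```text
t 32.98 g 595.32 [600.7 -32.3  46.9] theta 125.0 r 30.29 rp/yaw [-90.96  -1.36   5.05] grip 13.0
F tan -0.8 rad -2.6 y -0.5 torque [-0.15  0.15  0.01]
fit c [570.56  64.15] r 30.18
fit r30 [570.76  64.2 ]
-0.0009 0.0007 0.0000 0; -0.0007 0.0008 0.0000 0; -0.0007 0.0008 0.0000 0; -0.0007 0.0008 0.0000 0; -0.0007 0.0007 0.0000 0
```

View pics/s30.png

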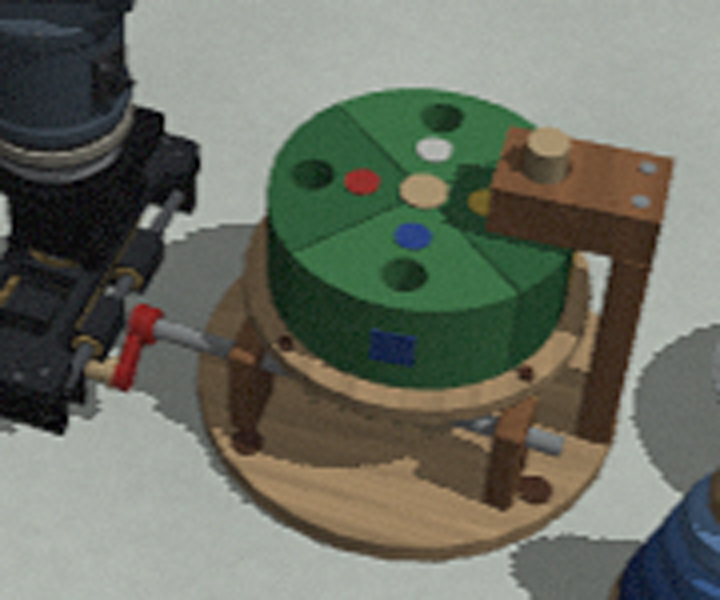

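send_rows(rows="-0.00075 0.00062 0 0;-0.00075 0.0006 0 0;-0.00078 0.00058 0 0;-0.0008 0.00055 0 0;-0.00082 0.0005 0 0")

```text
t: 33.65
tool_pos: [596.9, -31.8, 95.1]
tool_rot: [-1.587, -0.028, 0.088]
contact_force: [0.7, -0.9, 1.1]
grip_width: 13.3
```

```bash
python3 ck.py 570.6 64.2 2 5
```

```text
t 33.65 g 592.92 [598.3 -32.6  44.2] theta 131.9 r 30.0 rp/yaw [-90.94  -1.58   5.06] grip 13.3
F tan -1.2 rad -0.3 y -0.9 torque [-0.13 -0.26 -0.06]
fit c [570.78  64.21] r 29.97
fit r30 [570.75  64.21]
-0.0007 0.0007 0.0000 0; -0.0008 0.0007 0.0000 0; -0.0008 0.0007 0.0000 0; -0.0008 0.0007 0.0000 0; -0.0008 0.0006 0.0000 0
```

send_rows(rows="-0.00084 0.0005 0 0;-0.00085 0.00048 0 0;-0.00086 0.00045 0 0;-0.00088 0.00042 0 0;-0.0009 0.0004 0 0")

```text
t: 34.28
tool_pos: [594.0, -32.2, 92.8]
tool_rot: [-1.586, -0.032, 0.088]
contact_force: [3.4, -0.9, 0.8]
grip_width: 13.0
```

```bash
python3 ck.py 570.6 64.2 2 5
```

```text
t 34.27 g 590.25 [595.7 -32.8  41.8] theta 138.7 r 29.79 rp/yaw [-90.9   -1.82   5.06] grip 13.0
F tan -3.0 rad 1.6 y -0.9 torque [-0.08 -0.66 -0.03]
fit c [571.21  64.26] r 29.58
fit r30 [570.73  64.28]
-0.0007 0.0008 0.0000 0; -0.0008 0.0006 0.0000 0; -0.0009 0.0006 0.0000 0; -0.0009 0.0006 0.0000 0; -0.0009 0.0005 0.0000 0
```

send_rows(rows="-0.00075 0.0007 0 0;-0.0008 0.00055 0 0;-0.00085 0.0005 0 0;-0.00085 0.0005 0 0;-0.0009 0.00045 0 0")

```text
t: 34.9
tool_pos: [589.8, -32.5, 89.6]
tool_rot: [-1.586, -0.032, 0.088]
contact_force: [2.9, -0.4, -0.7]
grip_width: 12.8
```

```bash
python3 ck.py 570.6 64.2 2 5
```

```text
t 34.9 g 586.06 [591.5 -33.2  38.7] theta 148.8 r 29.83 rp/yaw [-90.88  -1.84   5.06] grip 12.8
F tan -2.1 rad 2.0 y -0.4 torque [-0.08 -0.58 -0.07]
fit c [571.34  64.21] r 29.45
fit r30 [570.73  64.34]
-0.0008 0.0006 0.0000 0; -0.0009 0.0005 0.0000 0; -0.0010 0.0004 0.0000 0; -0.0010 0.0004 0.0000 0; -0.0010 0.0004 0.0000 0
```

send_rows(rows="-0.0009 0.00045 0 0;-0.0009 0.0004 0 0;-0.0009 0.00037 0 0;-0.0009 0.00035 0 0;-0.00092 0.0003 0 0")

```text
t: 35.52
tool_pos: [585.1, -33.0, 87.3]
tool_rot: [-1.586, -0.032, 0.088]
contact_force: [2.3, -0.2, -0.4]
grip_width: 13.1
```

```bash
python3 ck.py 570.6 64.2 2 5;python3 - <<'E'
from h import *
c=robot.camera("scene");crop(c["img"],230,160,410,310,4,"pics/s31.png")
E
```

```text
t 35.52 g 581.29 [586.8 -33.6  36.3] theta 159.0 r 29.88 rp/yaw [-90.87  -1.84   5.06] grip 13.1
F tan -1.9 rad 1.1 y -0.2 torque [-0.09 -0.69 -0.08]
fit c [571.22  64.18] r 29.54
fit r30 [570.75  64.37]
-0.0010 0.0004 0.0000 0; -0.0010 0.0003 0.0000 0; -0.0010 0.0003 0.0000 0; -0.0010 0.0002 0.0000 0; -0.0010 0.0002 0.0000 0
```

View pics/s31.png

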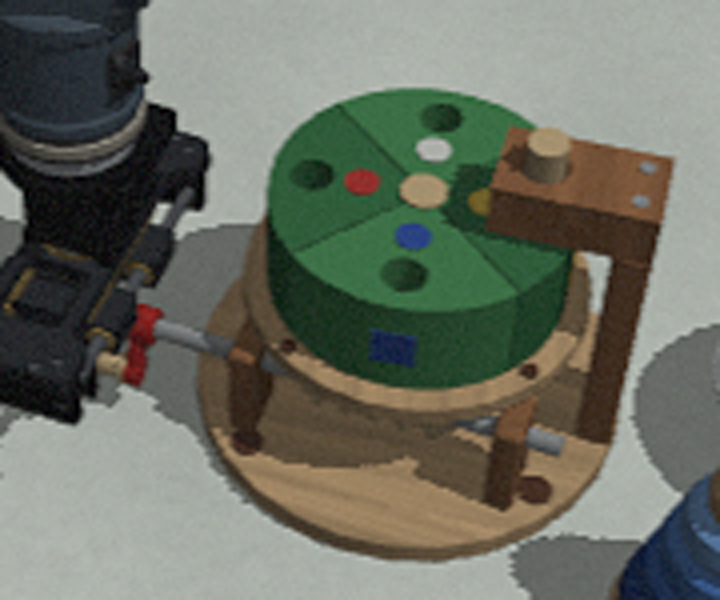

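send_rows(rows="-0.00093 0.0003 0 0;-0.00093 0.00025 0 0;-0.00094 0.00022 0 0;-0.00095 0.0002 0 0;-0.00095 0.00017 0 0")

```text
t: 36.2
tool_pos: [580.7, -33.4, 86.0]
tool_rot: [-1.586, -0.034, 0.088]
contact_force: [4.0, 0.4, -1.7]
grip_width: 12.9
```

```bash
python3 ck.py 570.6 64.2 2 5
```

```text
t 36.2 g 577.04 [582.5 -34.   35. ] theta 167.5 r 29.86 rp/yaw [-90.86  -1.93   5.06] grip 12.9
F tan -3.6 rad 2.5 y 0.4 torque [-0.05 -0.86  0.  ]
fit c [571.04  64.23] r 29.71
fit r30 [570.77  64.39]
-0.0010 0.0003 0.0000 0; -0.0010 0.0001 -0.0000 0; -0.0010 0.0001 -0.0000 0; -0.0010 0.0001 -0.0000 0; -0.0010 0.0000 -0.0000 0
```

send_rows(rows="-0.00095 0.00015 0 0;-0.00095 0.0001 0 0;-0.00095 0.00008 0 0;-0.00095 0.00005 0 0;-0.00095 0.00002 0 0")

```text
t: 36.83
tool_pos: [576.6, -33.7, 85.5]
tool_rot: [-1.585, -0.036, 0.088]
contact_force: [4.9, 0.2, -3.5]
grip_width: 12.9
```

```bash
python3 ck.py 570.6 64.2 2 5
```

```text
t 36.83 g 573.01 [578.5 -34.3  34.5] theta 175.4 r 29.81 rp/yaw [-90.83  -2.06   5.06] grip 12.9
F tan -4.6 rad 3.9 y 0.2 torque [-0.07 -1.12 -0.01]
fit c [570.91  64.32] r 29.86
fit r30 [570.79  64.42]
-0.0010 0.0002 0.0000 0; -0.0010 -0.0000 -0.0000 0; -0.0010 -0.0000 -0.0000 0; -0.0010 -0.0001 -0.0000 0; -0.0010 -0.0001 -0.0000 0
```

send_rows(rows="-0.0008 0.00015 0 0;-0.0008 0 0 0;-0.0008 0 0 0")

```text
t: 37.2
tool_pos: [574.7, -33.9, 85.3]
tool_rot: [-1.585, -0.038, 0.088]
contact_force: [4.9, -0.1, -3.0]
grip_width: 13.2
```

```bash
python3 ck.py 570.7 64.3 2 5
```

```text
t 37.2 g 571.17 [576.7 -34.5  34.4] theta 179.1 r 29.93 rp/yaw [-90.82  -2.15   5.07] grip 13.2
F tan -4.8 rad 3.1 y -0.1 torque [-0.05 -1.14 -0.04]
fit c [570.75  64.48] r 30.07
fit r30 [570.81  64.42]
-0.0010 0.0000 -0.0000 0; -0.0010 -0.0001 -0.0000 0; -0.0010 -0.0001 -0.0000 0; -0.0010 -0.0002 -0.0000 0; -0.0010 -0.0002 -0.0000 0
```

send_rows(rows="-0.0009 0 0 0;-0.0009 -0.00005 0 0;-0.0009 -0.0001 0 0;-0.0009 -0.0001 0 0")

```text
t: 37.7
tool_pos: [572.1, -34.2, 85.4]
tool_rot: [-1.584, -0.041, 0.088]
contact_force: [5.3, -0.5, -4.0]
grip_width: 12.8
```

```bash
python3 ck.py 570.7 64.3 2 5;python3 - <<'E'
from h import *
c=robot.camera("scene");crop(c["img"],230,160,410,310,4,"pics/s32.png")
E
```

```text
t 37.7 g 568.76 [574.3 -34.7  34.5] theta -176.3 r 29.91 rp/yaw [-90.78  -2.33   5.07] grip 12.8
F tan -5.5 rad 3.7 y -0.5 torque [-0.05 -1.28  0.01]
fit c [570.62  64.7 ] r 30.31
fit r30 [570.82  64.42]
-0.0010 -0.0000 -0.0000 0; -0.0010 -0.0002 -0.0000 0; -0.0010 -0.0002 -0.0000 0; -0.0010 -0.0002 -0.0000 0; -0.0010 -0.0003 -0.0000 0
```

View pics/s32.png

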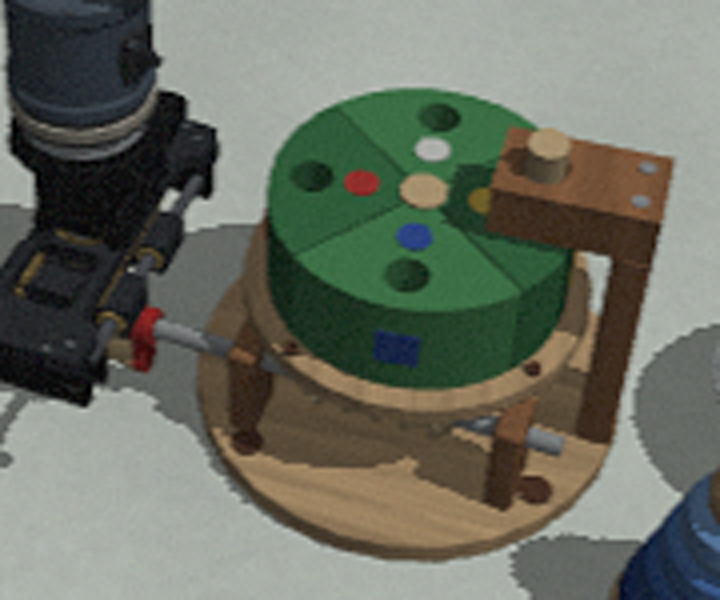

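send_rows(rows="-0.0007 -0.0001 0 0;-0.0007 -0.0001 0 0;-0.0007 -0.0001 0 0")

```text
t: 38.12
tool_pos: [571.1, -34.3, 85.5]
tool_rot: [-1.584, -0.044, 0.088]
contact_force: [6.3, -0.9, -2.8]
grip_width: 13.1
```

```bash
python3 ck.py 570.7 64.3 2 5
```

```text
t 38.12 g 567.89 [573.4 -34.8  34.6] theta -174.6 r 29.87 rp/yaw [-90.74  -2.51   5.07] grip 13.1
F tan -6.4 rad 2.2 y -0.9 torque [-0.06 -1.32  0.01]
fit c [570.55  64.9 ] r 30.5
fit r30 [570.82  64.42]
-0.0011 -0.0000 -0.0000 0; -0.0010 -0.0002 -0.0000 0; -0.0010 -0.0002 -0.0000 0; -0.0010 -0.0003 -0.0000 0; -0.0010 -0.0003 -0.0000 0
```

send_rows(rows="-0.0008 -0.0001 0 0;-0.0008 -0.0001 0 0;-0.0008 -0.0001 0 0")

```text
t: 38.5
tool_pos: [570.0, -34.5, 85.5]
tool_rot: [-1.583, -0.047, 0.088]
contact_force: [5.6, -0.3, -3.2]
grip_width: 12.8
```

```bash
python3 ck.py 570.7 64.3 2 5
```

```text
t 38.5 g 566.89 [572.4 -34.9  34.6] theta -172.7 r 29.96 rp/yaw [-90.69  -2.7    5.07] grip 12.8
F tan -5.9 rad 2.5 y -0.3 torque [-0.07 -1.28 -0.02]
fit c [570.44  65.16] r 30.77
fit r30 [570.79  64.4 ]
-0.0010 -0.0002 -0.0000 0; -0.0010 -0.0002 -0.0000 0; -0.0010 -0.0003 -0.0000 0; -0.0010 -0.0003 -0.0000 0; -0.0010 -0.0003 -0.0000 0
```

send_rows(rows="-0.001 -0.0001 0 0;-0.001 -0.0001 0 0;-0.001 -0.0001 0 0")

```text
t: 38.88
tool_pos: [568.4, -34.6, 85.7]
tool_rot: [-1.582, -0.051, 0.088]
contact_force: [7.1, 0.5, -4.3]
grip_width: 13.1
```

```bash
python3 ck.py 570.7 64.3 2 5;python3 - <<'E'
from h import *
c=robot.camera("scene");crop(c["img"],230,160,410,310,4,"pics/s33.png")
E
```

```text
t 38.88 g 565.5 [571.  -34.9  34.8] theta -170.0 r 29.98 rp/yaw [-90.64  -2.92   5.07] grip 13.1
F tan -7.8 rad 3.0 y 0.5 torque [-0.03 -1.36 -0.05]
fit c [570.44  65.14] r 30.75
fit r30 [570.72  64.38]
-0.0010 -0.0002 -0.0000 0; -0.0010 -0.0003 -0.0000 0; -0.0010 -0.0003 -0.0000 0; -0.0010 -0.0004 -0.0000 0; -0.0010 -0.0004 -0.0000 0
```

View pics/s33.png

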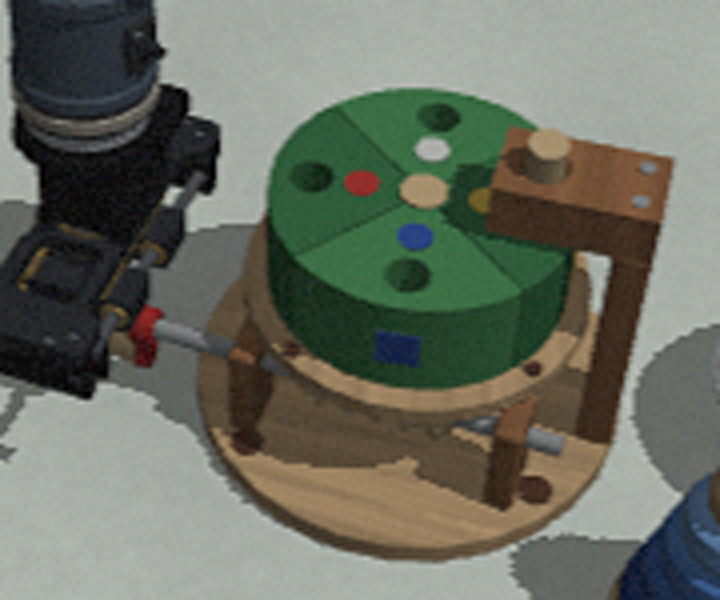

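send_rows(rows="-0.0009 -0.0002 0 0;-0.0009 -0.0002 0 0")

```text
t: 39.17
tool_pos: [567.5, -34.7, 85.9]
tool_rot: [-1.581, -0.053, 0.088]
contact_force: [7.0, -0.7, -5.6]
grip_width: 12.5
```

```bash
python3 ck.py 570.7 64.3 2 5
```

```text
t 39.17 g 564.72 [570.2 -35.   35. ] theta -168.5 r 29.95 rp/yaw [-90.6   -3.06   5.07] grip 12.5
F tan -7.9 rad 4.1 y -0.7 torque [-0.08 -1.41 -0.1 ]
fit c [570.56  64.59] r 30.21
fit r30 [570.63  64.37]
-0.0010 -0.0002 -0.0000 0; -0.0010 -0.0003 -0.0000 0; -0.0010 -0.0004 -0.0000 0; -0.0010 -0.0004 -0.0000 0; -0.0010 -0.0004 -0.0000 0
```

send_rows(rows="0 0 0 0;0 0 0 0;0 0 0 0;0 0 0 0;0 0 0 0", jaw=0.7)

```text
t: 39.8
tool_pos: [563.0, -34.7, 84.8]
tool_rot: [-1.582, -0.043, 0.089]
contact_force: [-0.4, 0.0, 0.6]
grip_width: 54.8
```

```bash
python3 wl.py w40 1 ; python3 plan.py 570 -35 200
```

```text
39.85 [562.96 -34.7   84.77] [-90.66  -2.46   5.09] [-0.2  0.2 -0.5]
t 39.9 pos [563.2 -34.7  84.8] yaw 5.09 rp [-90.66  -2.49] world d [  6.8  -0.3 115.2] tool d mm [  11.8 -114.7   -2.2] turn 0 F [ 0.  -0.1  0.7] grip 58.3
```

View pics/w40.png

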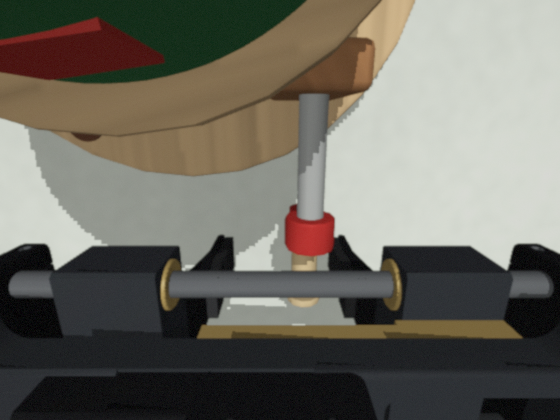

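send_rows(rows="0.006 0 0 0;0.001 -0.02 0 0;0.002 -0.04 -0.001 0;0.002 -0.05 -0.001 0;0.002 -0.05 -0.001 0", jaw=1)

```text
t: 40.52
tool_pos: [568.5, -34.8, 249.9]
tool_rot: [-1.58, -0.037, 0.09]
contact_force: [0.9, -0.0, -0.4]
grip_width: 86.6
```

send_rows(rows="0 -0.04 -0.02 0;0 0 0 0;0 0 0 0")

```text
t: 40.9
tool_pos: [570.1, -53.3, 299.3]
tool_rot: [-1.583, -0.049, 0.092]
contact_force: [0.8, -0.4, 0.3]
grip_width: 87.0
```

```bash
python3 wl.py w41 1 ; python3 - <<'E'
from h import *
c=robot.camera("scene");crop(c["img"],230,160,410,310,4,"pics/s41.png")
c=robot.camera("top");cv2.imwrite("pics/t41.png",c["img"][:,:,::-1]);crop(c["img"],190,160,340,280,4,"pics/t41a.png")
print(robot.get_obs()["contact_force"],robot.get_obs()["qd"].round(3))
E
```

```text
40.95 [570.31 -53.35 299.29] [-90.69  -2.8    5.28] [ 1.  -0.5 -0.1]
[ 0.22693203 -0.11829695 -0.96494694] [-0.002  0.006  0.003 -0.002 -0.    -0.004  0.001]
```

View pics/s41.png

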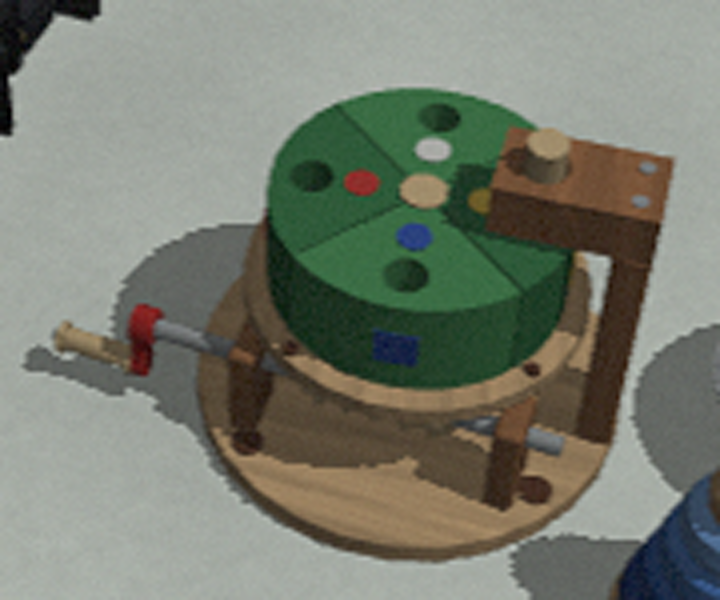

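View pics/t41.png

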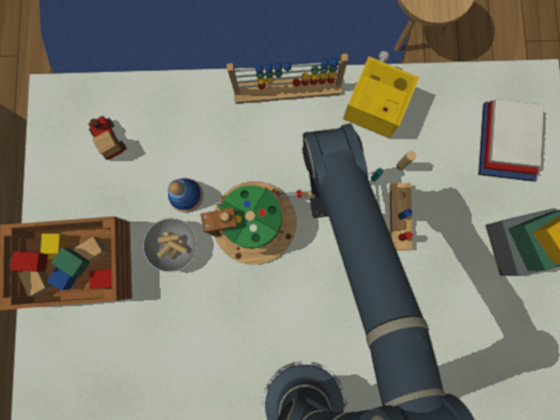

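View pics/t41a.png

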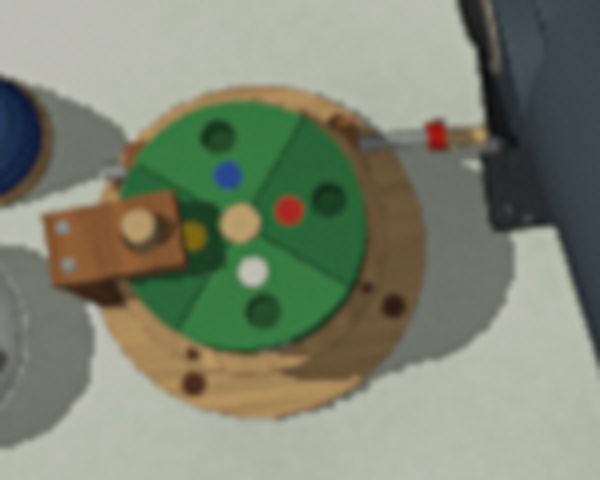

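```bash
python3 - <<'E'
import cv2,numpy as np
from scipy import ndimage
ims={n:cv2.imread(f'pics/s{n}.png').astype(float) for n in (26,27,28,29,30,31,32,33,41)}
def cen(im,x0,y0,x1,y1,f):
    w=f(im[y0:y1,x0:x1]);w=np.clip(w,0,None);ys,xs=np.mgrid[y0:y1,x0:x1];return (w*xs).sum()/w.sum(),(w*ys).sum()/w.sum()
for n,im in ims.items():
    b=cen(im,340,300,440,380,lambda p:np.clip(p[...,0]-p[...,1]-15,0,None)) # blue patch
    d=cen(im,380,210,445,260,lambda p:np.clip(p[...,0]-p[...,1]-20,0,None))
    r=cen(im,335,160,390,205,lambda p:np.clip(p[...,2]-p[...,1]-20,0,None))
    g=im.mean(2)
    s=cen(im,500,355,550,395,lambda p:np.clip(85-p.mean(2),0,None)*(p[...,2]>p[...,1]+5))
    print(n,np.round(b,2),np.round(d,2),np.round(r,2),"screw",np.round(s,2))
E
```

```text
26 [383.48 345.57] [409.13 235.06] [362.38 179.05] screw [509.93 384.53]
27 [385.86 345.51] [410.2  235.43] [362.36 179.49] screw [510.97 383.59]
28 [392.07 346.91] [412.23 235.61] [361.6  181.09] screw [516.11 381.55]
29 [392.05 347.16] [412.42 235.53] [361.64 181.24] screw [520.75 379.17]
30 [392.02 347.31] [412.53 235.55] [361.62 181.26] screw [527.02 376.31]
31 [392.56 347.47] [412.95 235.61] [361.61 181.47] screw [530.46 373.97]
32 [396.2  347.83] [414.26 235.82] [361.29 182.41] screw [533.72 373.06]
33 [397.07 347.96] [414.89 235.83] [361.32 182.65] screw [533.84 372.9 ]
41 [395.33 347.92] [414.   235.83] [361.24 182.26] screw [533.09 374.33]
```

```bash
python3 - <<'E'
from h import *
def cen(im,x0,y0,x1,y1,f):
    w=np.clip(f(im[y0:y1,x0:x1]),0,None);ys,xs=np.mgrid[y0:y1,x0:x1];return round((w*xs).sum()/w.sum(),2)
for i in range(12):
    c=robot.camera("scene")
    if i%4==3:
        crop(c["img"],230,160,410,310,4,"pics/s42.png");im=cv2.imread("pics/s42.png").astype(float)
        print(robot.get_obs()["t"],cen(im,340,300,440,380,lambda p:p[...,0]-p[...,1]-15),cen(im,380,210,445,260,lambda p:p[...,0]-p[...,1]-20))
o=robot.get_obs();c=robot.camera("wrist");crop(c["img"],180,100,380,260,4,"pics/w42.png");print(o["tool_pos"],o["tool_rot"])
E
```

```text
41.3 395.1 414.0
41.5 395.44 414.03
41.7 395.3 414.12
[570.6058972  -53.75952644 298.88656285] [-1.58267259 -0.04848922  0.09165517]
```

View pics/w42.png

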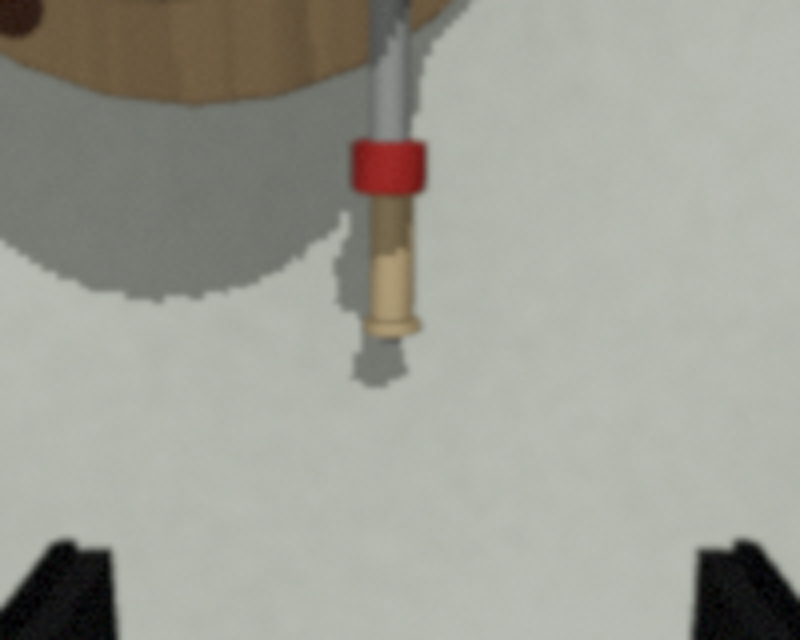

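```bash
python3 -c "
from bench import robot
print(robot.get_obs()['contact_force'],robot.get_obs()['t']);print(robot.hand_in())"
```

```text
[-0.62471438 -0.82777303  0.07398961] 41.75
the job is handed in; nothing more can be done
None
```

I handed the job in at t ≈ 41.8 s; no verdict was reported. The smaller maple peg from the rack stood free in the gate. After about three clockwise turns it dropped into the hole with the yellow dot. I then wound on until the puzzle came up firm, let go of the crank and pulled the arm clear.

**Firm point:** About 7.9 N at the grip when I stopped, roughly 5 N above free winding and inside the 4 to 6 N range.

**Last checks:**
- **Peg and bystanders:** The peg's stub is down in the gate, and the bystanders look unmoved in the top view.
- **Robot clear:** The gripper is open and well clear of everything, with wrist force about 1 N (noise).

**Doubts:**
- **Spring-back:** After I let go, the crank sprang back about 10° and the puzzle eased back a little, then held still. I could not measure the load left on the peg. From the puzzle's held position I estimate about 20 N, above the 4 N needed.
- **Firm-force reading:** The tool had tilted about 3° by the end, so that figure is only approximate.

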